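# Feed a bottle carrier round the guide track into the sampling station and lock it

## Robot

A 7-joint arm with a two-finger parallel gripper is mounted at the origin on the work surface. World frame = base frame: x ahead of the robot, y to its left, z up, the work surface at z = 0. Lengths are in m, angles in rad, forces in N, time in s.
With the tool pointing down it reaches from about 0.35 to 0.9 m from the base axis. Payload 8.1 kg.
Tool frame: the origin (TCP) lies on the centre line of the jaws, within the pads' length; the fingertips stand 14 mm ahead of it and the grasp point (between the pads) lies 5 mm behind it; z points along the fingers, y is the line along which they close (so a half turn about z gives the same grasp; the last joint's range is limited). The gripper opens to 92 mm and grips with 3 to 60 N. Pads are 19 mm wide; open, the fingers measure 130 mm over their backs; the gripper's body (75 mm by 190 mm) begins 47 mm behind the grasp point.
Start: joints at [-1.42, 0.434, 0.025, 1.573, -0.012, 1.134, -0.075], TCP at [0.157, 0.605, 0.241] pointing down, gripper open.
Joint ranges: [-2.62, 2.62], [-0.44, 2.09], [-1.27, 1.32], [0.08, 2.57], [-1.32, 4.46], [0.12, 2], [-2.74, 2.74]. Speed limits (rad/s): [2.22, 2.22, 3.01, 3.01, 3.14, 3.14, 3.14].

## Interface

Orientations are given as a rotation vector (axis times angle).
In Python, from cell import get_obs, viewer, workorder gives the robot as it stands. The module is installed in compiled form; this text tells all that it offers.
- The arm moves only by the tool play_rows, never from a script. Its arguments are lists of equal length, an entry for each row: "xyz": the shift along the tool's x, y, z in cm, a list of three; "yaw": the turn about the tool's z in rad. A call has 1 to 5 rows; each row shifts and turns the commanded pose from where the row before left it, along the tool's axes as they then stand; what a row does not reach is not made up. A row lasts 1/12 s, in which the tool goes at most 41.7 mm and 7.16 degrees, less where a joint would pass 70% of its speed; a pose out of reach is approached as far as the arm can. A call is refused whole if a number of a shift passes 4.17 or a number of a turn 0.125, either way. A call with a gripper value outside its range is refused whole. "jaw" is the gripper's target within -1 to 1 (shut at 1, half-way at 0, fully open at -1), set as the call begins (left out, the last holds). The fingers move at their own pace and stop on an object; the grip force is fixed at half the most. Time passes only in rows, so rows that do not move let the fingers close. It gives the time, the measured TCP pose, the force, the opening and the grip force at its end, in the units of the state.
- get_obs(): the state, without advancing time (a new reading comes with each control period).
- viewer.capture(name): name is "scene" or "side" or "wrist"; returns the picture (480x640x3 uint8, red, green, blue); there is no depth.
- viewer.get_calibration(name): a dict with "K" (3x3 intrinsics, pixels), "R" (3x3) and "t" (3): a world point X has camera coordinates R X + t. Camera axes: x right, y down, z forward; pixel columns grow to the right and rows downward; lengths in m; the calibration is good to about 2 mm. A picture is of the moment at which its call begins: read the wrist's pose just before it. get_calibration takes no time and is no camera call; for the wrist camera it gives the pose at the moment of the call.
- workorder.job_done(): hands the job in; it is judged then, once.
The state is a dict: "time_s": time; "joint_positions": joint angles; "qvel": joint speeds; "tau": joint torques, N m; "tool_pos": TCP position; "tcp_rot": TCP orientation; "force": force on the tool from outside, world axes, zero at the start; "wrist_torque": the same for the moment, N m; "opening": finger opening in m; "grasp_force": force on a finger pad.
Only numpy, scipy, OpenCV 4.12 (cv2) and the standard library are available. Lean on these libraries where they do the work, as an engineer would, in place of code of your own. Each camera call takes 0.05 s, during which the arm holds its last target. There are 200 camera calls.

## Task

Load the two-bottle carrier into the sampling station: lift it off the bench by its handle, set it down pointing along the lane in the open loading bay of the L-shaped guide track, and let go of it there. Then push it along the lane and round the bend until it is fully home against the end stop under the sampling head, and swing the lock arm fully shut across the lane behind it. Keep the carrier upright, do not let go of it in the air, and leave the wash bottle, beaker and jar where they stand.

Things in the scene. Friction and masses are not known exactly. Their poses are not given: they have to be found in the camera images.
- carrier: Loose two-bottle carrier, about 0.45 kg, rigid, same end for end; 130 mm long (x), 64 wide (y), 148 high. At x = -33 and +33 mm a grey cup (50 mm dia., 8 to 50 mm up) on a white foot disc (64 mm dia., 8 thick), holding an amber bottle (44 mm dia.), white cap top 97 mm up. Handle bar across the middle above the caps. Origin: middle of the underside; x through both cups, z up.
- carrier_handle (a point): Middle of the carrier's grey handle bar, 131 mm above its underside. The bar is 14 mm thick along the carrier's x, 60 mm long along its y, and spans 114 to 148 mm above the underside.
- track: Fixed L-shaped aluminium guide track: bay, 90 degree left-hand bend (centreline radius 110 mm), straight station leg. Origin: centre of the bend, on the bench. Floor 6 mm above the bench; 68 mm between walls; steel lips (56 mm apart, 17 to 21 mm above the bench) hold the carrier's foot discs down, so it goes in or out only at the bay. Seen from above travel is counter-clockwise.
- bend_start (a point): Lane centreline, on the floor, where the bend starts: at -45 degrees from the track's x axis, 110 mm from its origin, 115 mm ahead of the bay's origin.
- bend (a point): On the lane floor at the middle of the bend, on the track's x axis, 105 mm from its origin; the carrier's middle passes over it.
- bend_end (a point): Lane centreline, on the floor, where the bend ends: at +45 degrees from the track's x axis, 110 mm from its origin, 87 mm behind the station's origin.
- bay: Loading bay, the open-topped start of the track: 84 mm between its walls (14 mm high above its floor), open at its back end, tapering from 65 to 105 mm ahead of its origin into the lipped channel. Origin: on the bay floor, where the carrier's middle should be set down; x = direction of travel, y to the left, z up.
- station: Sampling station at the lane's end. Origin: on the lane floor, below the carrier's middle when it is home, its front foot disc against the rubber end stop (stop face 65 mm ahead); x = direction of travel, y to the left. A white column with a head stands behind the stop; the head overhangs the front bottle.
- head_edge (a point): Middle of the lower rear edge of the station's head: 17 mm ahead of the station's origin, 118 mm above the bench. The head is 80 mm wide and tops out at 212 mm; so a hand on the handle cannot bring the carrier quite home: push the carrier from behind.
- lock_arm (a joint): Lock arm's angle about its upright pivot on the outer (right-hand) side of the station leg, rad: 0 = swung clear, pointing back and outwards; 0.35 = straight back along the lane; 1.92 = fully shut on its hard stop, square across the lane close behind the home carrier. Grows clockwise from above. Stays where left; 1 to 2 N at the peg moves it.
- lock_peg (a point): Top centre, 92 mm above the bench, of the upright black round peg (16 mm diameter, 48 mm tall) at the free end of the lock arm, 95 mm from the pivot axis. The steel arm below it is 14 mm wide, from 30 to 44 mm above the bench.
- lock_pivot (a point): On the lock arm's pivot axis, 44 mm above the bench: 71 mm behind and 56 mm to the right of the station's origin.
- wash_bottle: Bystander: white plastic wash bottle, 60 mm diameter, 180 mm high with its spout. Origin: centre of its underside.
- beaker: Bystander: glass beaker, 70 mm diameter at the rim, 85 mm high. Origin: centre of its underside.
- jar: Bystander: white labelled jar with a screw lid, 66 mm diameter, 90 mm high. Origin: centre of its underside.
There are look-alikes about, which are no part of the job. What is shaped like the carrier but pink or red is not meant.

How it is judged:
On the way, in this order (a step that is already met when the one before it is completed fails the run):
1. the carrier stands in the loading bay, along the lane, let go (x of carrier in the frame of bay between -0.035 and 0.04 m and y of carrier in the frame of bay between -0.012 and 0.012 m and z of carrier in the frame of bay below 0.004 m and angle between the x axis of carrier and the x axis of bay, either way round below 0.3 rad and contact force between the fingers and carrier below 0.2 N and linear speed of carrier below 0.02 m/s), for 0.2 s.
2. the carrier is in the bend, in the lane (horizontal distance between carrier and bend below 0.04 m and z of carrier in the frame of bend below 0.006 m), for 0.1 s.
3. the carrier is home against the end stop (x of carrier in the frame of station above -0.006 m and horizontal distance between carrier and station below 0.01 m and z of carrier in the frame of station below 0.005 m), for 0.2 s.
4. the lock arm is shut across the lane (value of joint lock_arm above 1.85 rad), for 0.2 s.
At the end, for the whole second after the job is handed in: The carrier stands upright on the lane floor in the station, its middle within 10 mm of the home point and no more than 8 mm short of the end stop, at rest; the lock arm is shut (joint above 1.85 rad) (x of carrier in the frame of station above -0.008 m and horizontal distance between carrier and station below 0.01 m and z of carrier in the frame of station below 0.005 m and angle between carrier's own z axis and vertical below 0.08 rad and angle between the x axis of carrier and the x axis of station, either way round below 0.12 rad and value of joint lock_arm above 1.85 rad and linear speed of carrier below 0.02 m/s); the robot touches nothing.
It fails at once if the carrier is tipped by more than 20 degrees (angle between carrier's own z axis and vertical above 0.35 rad).
It fails at once if the carrier is let go in the air (height (world z) of carrier above 0.025 m and contact force between the fingers and carrier below 0.05 N).
It fails at once if the wash bottle, beaker or jar is moved by more than 25 mm (distance of any of wash_bottle, beaker, jar from where it was at the start of the episode above 0.025 m).
It also fails if it takes over 70 s, if anything falls off the work surface, if the arm or the gripper's body presses on something with over 40 N, if the wrist force passes 120 N, or if a joint passes its speed limit or range.

## Working session

There is one attempt and no reset: what is moved stays moved. The work goes in short steps, Python scripts to look and compute and a tool call to move; the robot and the scene stay as the last step left them, time stands still between calls to the robot, and variables do not carry over. Pictures are saved under pics/ and viewed, at most 13 in all, crops included, and the job is handed in when it is done.

Besides the shell and the picture viewer there is one more tool, called after "Request:" by a JSON object that holds its "op" and its "data", one argument or row to a line. play_rows: Moves the arm, as the interface text tells. Its arguments: {"type":"object","properties":{"xyz":{"type":"array","items":{"type":"array","items":{"type":"number"}}},"yaw":{"type":"array","items":{"type":"number"}},"jaw":{"type":"number"}},"required":["xyz","yaw"]}

```bash
mkdir -p pics; python3 - <<'E'
from cell import get_obs, viewer
import cv2,numpy as np
o=get_obs(); print({k:np.round(v,3).tolist() for k,v in o.items()})
for n in ("scene","side"):
    im=viewer.capture(n); cv2.imwrite(f"pics/{n}0.png",im[:,:,::-1])
    c=viewer.get_calibration(n); print(n,c)
E
```

```text
{'time_s': 0.0, 'joint_positions': [-1.42, 0.435, 0.025, 1.574, -0.012, 1.134, -0.075], 'qvel': [-0.002, 0.001, 0.002, 0.0, 0.0, -0.002, 0.001], 'tau': [0.0, -66.786, 0.985, -31.445, -0.06, 0.043, 0.0], 'tool_pos': [0.157, 0.604, 0.24], 'tcp_rot': [-0.398, -3.116, 0.002], 'force': [0.774, 1.066, 0.148], 'wrist_torque': [-0.014, -0.057, 0.055], 'grasp_force': 0.0, 'opening': 0.092}
scene {'K': array([[517.06853413,   0.        , 316.14431089],
       [  0.        , 517.06853413, 235.4920356 ],
       [  0.        ,   0.        ,   1.        ]]), 'R': array([[-0.5716463 ,  0.82047258, -0.00672773],
       [ 0.69459712,  0.47954815, -0.53625405],
       [-0.43675548, -0.3112207 , -0.84402981]]), 't': array([ 0.30584664, -0.3129929 ,  1.42196387])}
side {'K': array([[468.00224797,   0.        , 327.4733606 ],
       [  0.        , 468.00224797, 236.88010259],
       [  0.        ,   0.        ,   1.        ]]), 'R': array([[ 0.92469538, -0.3803139 , -0.01731459],
       [-0.28293196, -0.65606736, -0.69966072],
       [ 0.25473116,  0.65187188, -0.71426541]]), 't': array([-0.50516898,  0.22663597,  0.93426026])}
```

View pics/scene0.png

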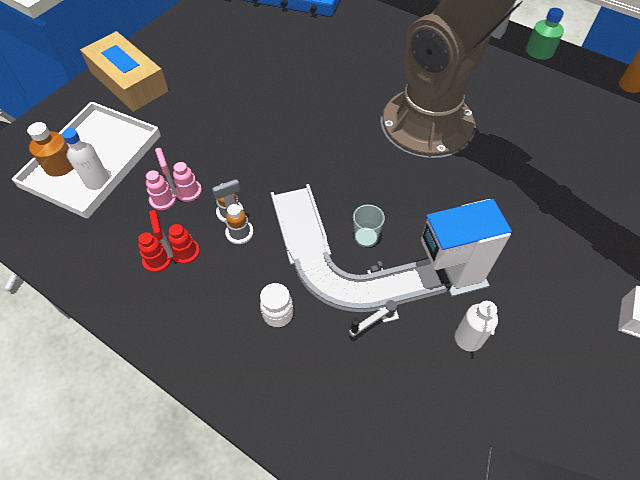

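View pics/side0.png

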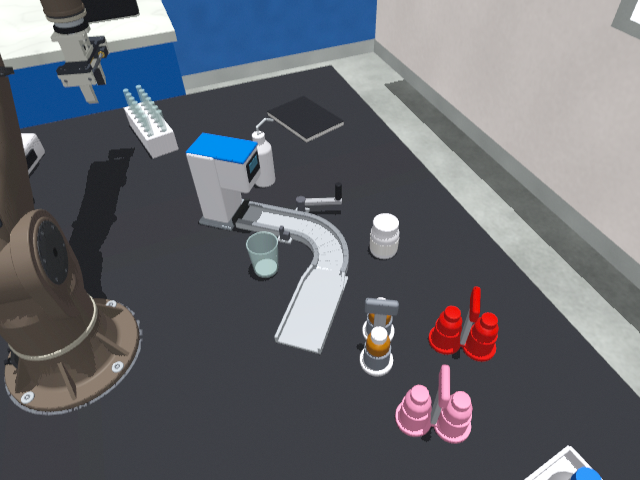

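The scene view shows the carrier at about (232,212) with its handle at (227,187), the bay at (297,215), the bend at (330,285), the lock peg at (355,328) and the head at (465,220). In the side view the handle is at (381,305), the bay at (313,310) and the peg at (338,190). I'll zoom in for pixel picks.

```bash
python3 - <<'E'
import cv2
a=cv2.imread("pics/scene0.png")[160:360,205:471]; cv2.imwrite("pics/sc.png",cv2.resize(a,None,fx=3,fy=3,interpolation=cv2.INTER_CUBIC))
a=cv2.imread("pics/side0.png")[175:375,185:445]; cv2.imwrite("pics/sd.png",cv2.resize(a,None,fx=3,fy=3,interpolation=cv2.INTER_CUBIC))
E
```

```text
(no output)
```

View pics/sc.png

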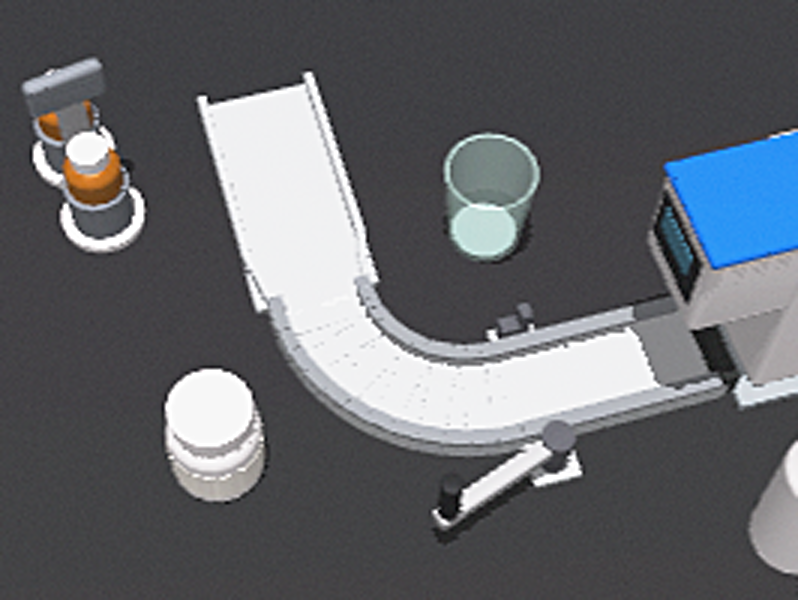

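View pics/sd.png

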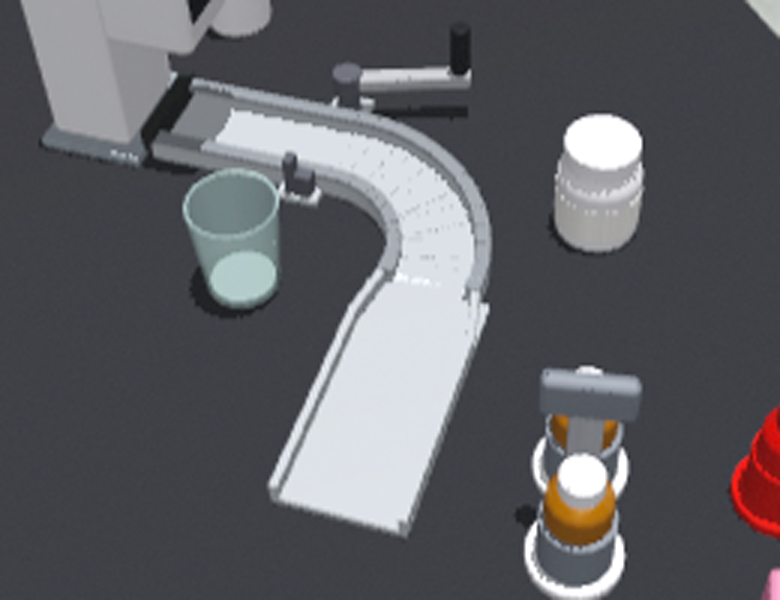

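The crops show the bay's back corners, both lip edges, the peg top (scene crop 450,480; side crop 459,28), the pivot and the carrier's caps and discs. Next I'll triangulate these and fit the bend.

```bash
cat > h.py <<'E'
import numpy as np, cv2
from cell import get_obs, viewer
from scipy.optimize import least_squares
def ray(n,uv,c=None):
    c=c or viewer.get_calibration(n); K,R,t=c["K"],c["R"],c["t"]
    uv=np.atleast_2d(uv).astype(float)
    d=(np.linalg.inv(K)@np.c_[uv,np.ones(len(uv))].T).T@R
    return -R.T@t,d
def plane(n,uv,z,c=None):
    o,d=ray(n,uv,c); return o+d*((z-o[2])/d[:,2])[:,None]
def tri(uvA,uvB,a="scene",b="side"):
    o1,d1=ray(a,uvA);o2,d2=ray(b,uvB);d1=d1[0];d2=d2[0]
    s=np.linalg.lstsq(np.c_[d1,-d2],o2-o1,rcond=None)[0]
    p,q=o1+s[0]*d1,o2+s[1]*d2
    return (p+q)/2,np.linalg.norm(p-q)
E
python3 - <<'E'
from h import *
np.set_printoptions(precision=4,suppress=True)
S=lambda *p: np.array(p)/3.+[205,160]
D=lambda *p: np.array(p)/3.+[185,175]
for k,a,b in [("peg",(450,480),(459,30)),("handle",(64,82),(590,388)),("beaker",(492,165),(232,203)),("jar",(210,400),(603,140)),("pivottop",(560,433),(347,72)),("bayL",(203,100),(408,530)),("bayR",(308,75),(273,490)),("blackthing",(525,310),(288,157))]:
    print(k,*tri(S(a),D(b)))
print("caps sc/sd",plane("scene",S((90,145)),.097),plane("side",D((582,472),(588,372)),.097))
print("discs",plane("scene",S((103,216),(78,156)),.008),plane("side",D((575,556),(580,466)),.008))
def circ(P,r):
    f=lambda p:np.hypot(*(P[:,:2]-p).T)-r
    s=least_squares(f,P[:,:2].mean(0)+[-.0,-.05]); return s.x,np.abs(s.fun).max()
sc_out=plane("scene",S((290,325),(305,355),(330,385),(365,410),(400,425),(440,432)),.021)
sc_in=plane("scene",S((362,305),(385,335),(415,355),(450,363)),.017)
sd_out=plane("side",D((380,135),(420,160),(450,190),(468,225),(472,260)),.021)
sd_in=plane("side",D((385,195),(397,215),(402,240),(398,262)),.021)
for k,P,r in [("so",sc_out,.138),("si",sc_in,.082),("do",sd_out,.138),("di",sd_in,.082)]: print(k,circ(P,r))
a=np.r_[sc_out,sd_out][:,:2]
f=lambda p:np.r_[np.hypot(*(sc_out[:,:2]-p).T)-.138,np.hypot(*(sd_out[:,:2]-p).T)-.138,np.hypot(*(sc_in[:,:2]-p).T)-.082]
s=least_squares(f,a.mean(0)+[-.1,0]);print("all",s.x,s.fun)
ang=lambda A:np.degrees(np.arctan2(*(A[1]-A[0])[1::-1]))
print("dir bay",ang(plane("scene",S((203,100),(250,300)),.02)),ang(plane("scene",S((308,75),(355,225)),.02)),ang(plane("side",D((408,530),(485,315)),.02)),ang(plane("side",D((273,490),(350,325)),.02)))
print("dir st",ang(plane("scene",S((500,430),(722,378)),.021)),ang(plane("scene",S((490,350),(635,312)),.021)),ang(plane("side",D((340,108),(195,82)),.021)))
E
```

```text
peg [0.6431 0.1673 0.0888] 0.002884161532298705
handle [ 0.5593 -0.2237  0.1364] 0.0035588965631890815
beaker [0.415  0.0568 0.0866] 0.00673481716061207
jar [0.6882 0.0034 0.0917] 0.005060913625777804
pivottop [0.5549 0.2028 0.0466] 0.00577161500009455
bayL [ 0.447  -0.1974  0.0102] 0.008915634299735926
bayR [ 0.3768 -0.1382  0.0138] 0.0042996447632075085
blackthing [0.4799 0.1315 0.0398] 0.0031806792731161543
caps sc/sd [[ 0.5721 -0.1934  0.097 ]] [[ 0.5438 -0.2532  0.097 ]
 [ 0.5807 -0.1885  0.097 ]]
discs [[ 0.5773 -0.1918  0.008 ]
 [ 0.5441 -0.2453  0.008 ]] [[ 0.5424 -0.2582  0.008 ]
 [ 0.5757 -0.1991  0.008 ]]
so (array([0.7243, 0.0496]), np.float64(0.019987112373912735))
si (array([0.6159, 0.06  ]), np.float64(0.00994699659163327))
do (array([0.4555, 0.0543]), np.float64(0.0021531859744985116))
di (array([0.6132, 0.0247]), np.float64(0.006587689471079447))
all [0.4615 0.0627] [-0.0008  0.0016  0.004   0.0055  0.0063  0.0055 -0.0078 -0.0102 -0.0077
 -0.0035  0.0005 -0.0016  0.0006  0.0032  0.0035]
dir bay 47.98527962759605 49.254806342505965 50.48593933483218 49.4245283451958
dir st 138.87520798302435 140.9081934848508 141.9568982078983
```

```bash
cat >> h.py <<'E'
from scipy.spatial.transform import Rotation as Rn
T=np.array([.4607,.0645]); A=np.radians(4.75)   # track origin, angle
u=lambda a:np.array([np.cos(a),np.sin(a)])
BD,SD=A+np.pi/4,A+3*np.pi/4
def bay(): return T+.110*u(A-np.pi/4)-.115*u(BD)
def sta(): return T+.110*u(A+np.pi/4)+.087*u(SD)
def tool():
    o=get_obs(); M=Rn.from_rotvec(o["tcp_rot"]).as_matrix(); return np.array(o["tool_pos"]),M,o
def plan(wps,p=None,a=None,step=.04,ys=.12):
    """wps: list of (x,y,z,angle deg of tool x); prints rows; tool taken as pointing down"""
    p0,M,_=tool(); p=p0 if p is None else p; a=np.arctan2(M[1,0],M[0,0]) if a is None else a
    rows=[]
    for w in wps:
        d=np.array(w[:3])-p; da=(np.radians(w[3])-a+np.pi)%(2*np.pi)-np.pi
        n=max(1,int(np.ceil(max(np.linalg.norm(d)/step,abs(da)/ys)-1e-6)))
        for i in range(n):
            x=u(a);y=np.array([x[1],-x[0]]); e=d/n
            rows.append([*np.round(100*np.array([e[:2]@x,e[:2]@y,-e[2]]),2),round(-da/n,3)]); a+=da/n
        p=np.array(w[:3])
    for i in range(0,len(rows),5):
        r=rows[i:i+5]; print([[float(v) for v in q[:3]] for q in r],[float(q[3]) for q in r])
E
python3 - <<'E'
from h import *
np.set_printoptions(precision=4,suppress=True)
S=lambda *p: np.array(p)/3.+[205,160]
D=lambda *p: np.array(p)/3.+[185,175]
print("bay",bay(),"sta",sta())
for P in (plane("scene",S((203,100),(308,75)),.02),plane("side",D((408,530),(273,490)),.02)):
    m=P.mean(0)[:2]-bay(); print(P[:,:2],"in bay frame",m@u(BD),m@u(BD+np.pi/2))
print("wash",plane("scene",(471,345),0.0),plane("side",(264,178),.0))
print(tool()[1])
plan([(.157,.605,.30,149.5),(.56,-.2235,.26,149.5)])
E
```

```text
bay [ 0.4704 -0.0943] sta [0.4654 0.2047]
[[ 0.4484 -0.1902]
 [ 0.3787 -0.1344]] in bay frame -0.08853902120836842 -0.0005383225160233133
[[ 0.4486 -0.2058]
 [ 0.3779 -0.1437]] in bay frame -0.09828278714525358 -0.00834037885489932
wash [[0.5165 0.3806 0.    ]] [[0.5093 0.377  0.    ]]
[[-0.9679  0.2512 -0.0002]
 [ 0.2512  0.9679 -0.0014]
 [-0.0001 -0.0014 -1.    ]]
[[-0.0, 0.02, -2.0], [0.0, 0.02, -2.0], [0.0, 0.02, -2.0], [-3.2, -2.12, 0.17], [-3.2, -2.12, 0.17]] [0.093, 0.093, 0.093, 0.0, 0.0]
[[-3.2, -2.12, 0.17], [-3.2, -2.12, 0.17], [-3.2, -2.12, 0.17], [-3.2, -2.12, 0.17], [-3.2, -2.12, 0.17]] [0.0, 0.0, 0.0, 0.0, 0.0]
[[-3.2, -2.12, 0.17], [-3.2, -2.12, 0.17], [-3.2, -2.12, 0.17], [-3.2, -2.12, 0.17], [-3.2, -2.12, 0.17]] [0.0, 0.0, 0.0, 0.0, 0.0]
[[-3.2, -2.12, 0.17], [-3.2, -2.12, 0.17], [-3.2, -2.12, 0.17], [-3.2, -2.12, 0.17], [-3.2, -2.12, 0.17]] [0.0, 0.0, 0.0, 0.0, 0.0]
[[-3.2, -2.12, 0.17], [-3.2, -2.12, 0.17], [-3.2, -2.12, 0.17], [-3.2, -2.12, 0.17], [-3.2, -2.12, 0.17]] [0.0, 0.0, 0.0, 0.0, 0.0]
[[-3.2, -2.12, 0.17], [-3.2, -2.12, 0.17]] [0.0, 0.0]
```

Request:
{"op": "play_rows", "data": {
  "xyz": [
    [0,0,-2],
    [0,0,-2],
    [0,0,-2],
    [-3.2,-2.12,0.1],
    [-3.2,-2.12,0.1]
  ],
  "yaw": [0.093,0.093,0.093,0,0],
  "jaw": -1
}}

```text
time_s: 0.52
tool_pos: [0.1895, 0.5369, 0.2991]
tcp_rot: [-0.823, -3.032, -0.003]
force: [1.5, -0.2, -0.2]
opening: 0.092
grasp_force: 0.0
```

Request:
{"op": "play_rows", "data": {
  "xyz": [
    [-3.2,-2.12,0],
    [-3.2,-2.12,0],
    [-3.2,-2.12,0],
    [-3.2,-2.12,0],
    [-3.2,-2.12,0]
  ],
  "yaw": [0,0,0,0,0]
}}

```text
time_s: 0.93
tool_pos: [0.2749, 0.3613, 0.2985]
tcp_rot: [-0.827, -3.031, 0.0]
force: [0.2, 0.2, -0.9]
opening: 0.0917
grasp_force: 0.0
```

Request:
{"op": "play_rows", "data": {
  "xyz": [
    [-3.2,-2.12,0],
    [-3.2,-2.12,0],
    [-3.2,-2.12,0],
    [-3.2,-2.12,0],
    [-3.2,-2.12,0]
  ],
  "yaw": [0,0,0,0,0]
}}

```text
time_s: 1.35
tool_pos: [0.3586, 0.1888, 0.2987]
tcp_rot: [-0.827, -3.031, -0.0]
force: [0.8, 0.8, 0.2]
opening: 0.0919
grasp_force: 0.0
```

```bash
python3 - <<'E'
from h import *
print(tool()[0],tool()[1][:2,0],get_obs()["joint_positions"])
c=viewer.get_calibration("wrist"); np.savez("w1.npz",**c)
cv2.imwrite("pics/w1.png",viewer.capture("wrist")[:,:,::-1])
E
```

```text
[0.35864742 0.18881792 0.29867617] [-0.86141405  0.50790327] [-9.73163481e-01 -2.39219581e-03  3.61931893e-01  1.99355308e+00
  5.35996068e-04  1.15025903e+00  4.26595948e-01]
```

View pics/w1.png

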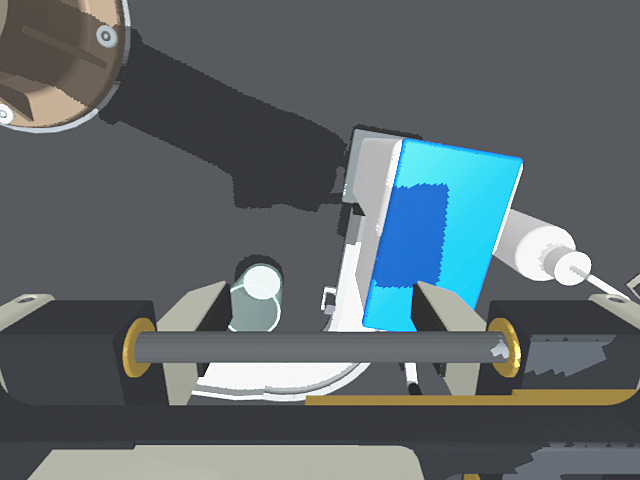

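The wrist view looks along tool +x: it shows the head (445,235), wash bottle (545,250) and beaker (255,300), but the fingers hide the track. I'll go on to above the carrier, where the camera will face the bay.

Request:
{"op": "play_rows", "data": {
  "xyz": [
    [-3.2,-2.12,0],
    [-3.2,-2.12,0],
    [-3.2,-2.12,0],
    [-3.2,-2.12,0],
    [-3.2,-2.12,0]
  ],
  "yaw": [0,0,0,0,0]
}}

```text
time_s: 1.82
tool_pos: [0.4426, 0.0164, 0.2988]
tcp_rot: [0.826, 3.031, 0.001]
force: [-0.2, 1.1, -0.3]
opening: 0.092
grasp_force: 0.0
```

Request:
{"op": "play_rows", "data": {
  "xyz": [
    [-3.2,-2.12,0],
    [-3.2,-2.12,0],
    [-3.2,-2.12,0],
    [-3.2,-2.12,0],
    [-3.2,-2.12,0]
  ],
  "yaw": [0,0,0,0,0]
}}

```text
time_s: 2.23
tool_pos: [0.5269, -0.1559, 0.2984]
tcp_rot: [-0.826, -3.031, -0.0]
force: [2.0, 0.8, 0.1]
opening: 0.0917
grasp_force: 0.0
```

```bash
python3 - <<'E'
from h import *
np.set_printoptions(precision=4,suppress=True)
print(tool()[0],tool()[1][:2,0],get_obs()["joint_positions"])
c=viewer.get_calibration("wrist"); np.savez("w2.npz",**c)
cv2.imwrite("pics/w2.png",viewer.capture("wrist")[:,:,::-1])
plan([(.56,-.2235,.26,149.5)])
E
```

```text
[ 0.5269 -0.1559  0.2984] [-0.8617  0.5074] [-0.3653  0.3049  0.7388  1.7149 -0.2182  1.2065  1.4676]
[[-2.9, -1.76, 1.93], [-2.89, -1.76, 1.93]] [-0.003, -0.003]
```

View pics/w2.png

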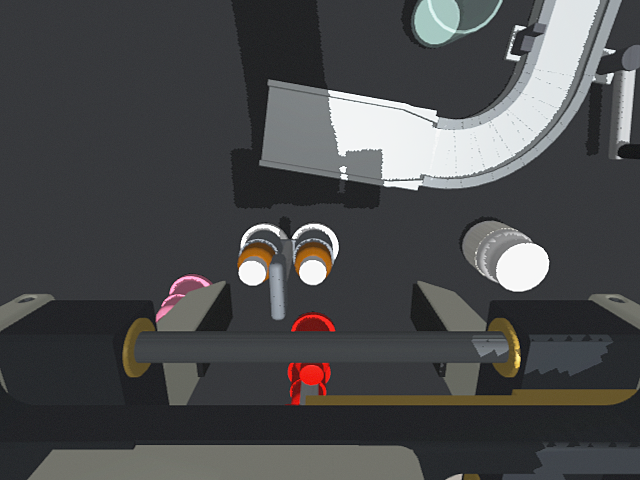

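The wrist view shows the caps at (253,272) and (313,272), the handle bar's top from (278,265) to (278,318), the bay back corners at (269,82) and (261,164), and the bend's lips. I'll measure from it.

```bash
python3 - <<'E'
from h import *
np.set_printoptions(precision=4,suppress=True)
c=dict(np.load("w2.npz"))
W=lambda z,*p: plane("wrist",np.array(p),z,c)[:,:2]
caps=W(.097,(253,272),(313,272)); print("caps",caps,caps.mean(0),np.linalg.norm(caps[1]-caps[0]),np.degrees(np.arctan2(*(caps[1]-caps[0])[::-1])))
bar=W(.148,(278,265),(278,318)); print("bar",bar,bar.mean(0),np.linalg.norm(bar[1]-bar[0]))
def inb(P): d=P-bay(); return np.c_[d@u(BD),d@u(BD+np.pi/2)]
print("bay back corners", inb(W(.02,(269,82),(261,164))), "taper", inb(W(.02,(403,105),(436,116))), inb(W(.02,(383,184),(424,180))))
out=W(.021,(440,179),(470,176),(510,160),(545,125),(565,92)); inn=W(.017,(450,119),(470,118),(500,103),(520,75))
f=lambda p:np.r_[np.hypot(*(out-p).T)-.138,np.hypot(*(inn-p).T)-.082]
s=least_squares(f,T); print("T",s.x,s.fun)
a=lambda P:np.degrees(np.arctan2(*(P[1]-P[0])[::-1]))
print(a(W(.02,(269,82),(403,105))),a(W(.02,(261,162),(383,182))))
E
```

```text
caps [[ 0.5419 -0.2505]
 [ 0.5749 -0.1943]] [ 0.5584 -0.2224] 0.0651304716655958 59.58069318167375
bar [[ 0.5353 -0.2068]
 [ 0.5815 -0.2363]] [ 0.5584 -0.2215] 0.05481853137905365
bay back corners [[-0.092   0.0434]
 [-0.0901 -0.0481]] taper [[0.0627 0.0456]
 [0.1032 0.0405]] [[ 0.0602 -0.0465]
 [ 0.1085 -0.0332]]
T [0.4528 0.0587] [ 0.0046  0.0049  0.0055  0.0006 -0.0016 -0.0084 -0.005  -0.0007 -0.0006]
50.567579698849684 50.39431838194655
```

```bash
sed -i 's/^T=.*/T=np.array([.4606,.0634]); A=np.radians(5.2)/' h.py; python3 - <<'E'
from h import *
print(bay(),sta())
plan([(.559,-.2225,.20,149.6),(.559,-.2225,.126,149.6)],step=.03)
E
```

```text
[ 0.47149857 -0.09536467] [0.4641714  0.20360073]
[[-1.41, -0.87, 2.47], [-1.41, -0.87, 2.47], [-1.41, -0.87, 2.47], [-1.41, -0.88, 2.47], [0.0, 0.0, 2.47]] [-0.002, -0.002, -0.002, -0.002, 0.0]
[[0.0, 0.0, 2.47], [0.0, 0.0, 2.47]] [0.0, 0.0]
```

Request:
{"op": "play_rows", "data": {
  "xyz": [
    [-1.4,-0.87,2.4],
    [-1.4,-0.87,2.4],
    [-1.4,-0.87,2.4],
    [-1.4,-0.87,2.4],
    [0,0,0]
  ],
  "yaw": [-0.002,-0.002,-0.002,-0.002,0]
}}

```text
time_s: 2.7
tool_pos: [0.5554, -0.2144, 0.198]
tcp_rot: [-0.817, -3.027, 0.003]
force: [-0.9, 0.6, 0.0]
opening: 0.092
grasp_force: 0.0
```

Request:
{"op": "play_rows", "data": {
  "xyz": [
    [0,0,2.5],
    [0,0,2.5],
    [0,0,2.6],
    [0,0,0],
    [0,0,0]
  ],
  "yaw": [0,0,0,0,0]
}}

```text
time_s: 3.12
tool_pos: [0.5565, -0.212, 0.1265]
tcp_rot: [-0.814, -3.032, -0.0]
force: [-0.2, 0.2, -0.1]
opening: 0.0917
grasp_force: 0.0
```

Request:
{"op": "play_rows", "data": {
  "xyz": [
    [0,0,0],
    [0,0,0],
    [0,0,0],
    [0,0,0],
    [0,0,0]
  ],
  "yaw": [0,0,0,0,0],
  "jaw": 1
}}

```text
time_s: 3.53
tool_pos: [0.5575, -0.2128, 0.1275]
tcp_rot: [0.814, 3.033, 0.0]
force: [0.4, -0.2, 0.3]
opening: 0.0631
grasp_force: 0.0
```

Request:
{"op": "play_rows", "data": {
  "xyz": [
    [0,0,0],
    [0,0,0],
    [0,0,0],
    [0,0,0],
    [0,0,0]
  ],
  "yaw": [0,0,0,0,0]
}}

```text
time_s: 3.95
tool_pos: [0.557, -0.213, 0.1267]
tcp_rot: [-0.815, -3.034, 0.0]
force: [-3.2, -3.8, 3.6]
opening: 0.0298
grasp_force: 2.3
```

Request:
{"op": "play_rows", "data": {
  "xyz": [
    [0,-0.4,0],
    [0,-0.35,0],
    [0,0,0],
    [0,0,0]
  ],
  "yaw": [0,0,0,0],
  "jaw": 0.3
}}

```text
time_s: 4.28
tool_pos: [0.5532, -0.2196, 0.1268]
tcp_rot: [0.816, 3.034, 0.0]
force: [0.1, -0.5, -0.2]
opening: 0.0318
grasp_force: 0.0
```

Request:
{"op": "play_rows", "data": {
  "xyz": [
    [0,0,0]
  ],
  "yaw": [0]
}}

```text
time_s: 4.37
tool_pos: [0.5534, -0.2192, 0.1267]
tcp_rot: [-0.815, -3.034, -0.0]
force: [0.8, 0.9, -0.2]
opening: 0.0324
grasp_force: 0.0
```

Request:
{"op": "play_rows", "data": {
  "xyz": [
    [-0.35,0,0],
    [-0.3,0,0],
    [0,0,0]
  ],
  "yaw": [0,0,0]
}}

```text
time_s: 4.62
tool_pos: [0.5598, -0.2227, 0.1268]
tcp_rot: [0.814, 3.033, -0.0]
force: [0.3, 0.5, -0.9]
opening: 0.0322
grasp_force: 0.0
```

Request:
{"op": "play_rows", "data": {
  "xyz": [
    [0,0,0],
    [0,0,0],
    [0,0,0],
    [0,0,0],
    [0,0,0]
  ],
  "yaw": [0,0,0,0,0],
  "jaw": 1
}}

```text
time_s: 5.03
tool_pos: [0.5585, -0.2226, 0.1265]
tcp_rot: [-0.815, -3.033, 0.0]
force: [-0.2, -1.6, -3.2]
opening: 0.0138
grasp_force: 30.0
```

Request:
{"op": "play_rows", "data": {
  "xyz": [
    [0,0,0],
    [0,0,0],
    [0,0,0]
  ],
  "yaw": [0,0,0]
}}

```text
time_s: 5.28
tool_pos: [0.5587, -0.2224, 0.1265]
tcp_rot: [-0.815, -3.033, -0.0]
force: [-1.3, -0.8, -1.4]
opening: 0.014
grasp_force: 30.0
```

```bash
python3 - <<'E'
from h import *
plan([(.5587,-.2224,.19,149.6),(.4683,-.0992,.19,140.2)],step=.03)
E
```

```text
[[-0.0, -0.0, -2.12], [-0.0, -0.0, -2.12], [-0.0, -0.0, -2.12], [2.34, 1.01, -0.0], [2.37, 0.94, -0.0]] [0.002, 0.002, 0.002, 0.027, 0.027]
[[2.39, 0.88, -0.0], [2.41, 0.81, -0.0], [2.43, 0.75, -0.0], [2.45, 0.68, -0.0]] [0.027, 0.027, 0.027, 0.027]
```

Request:
{"op": "play_rows", "data": {
  "xyz": [
    [0,0,-2.1],
    [0,0,-2.1],
    [0,0,-2.1],
    [2.34,1.0,0],
    [2.37,0.94,0]
  ],
  "yaw": [0.002,0.002,0.002,0.027,0.027]
}}

```text
time_s: 5.7
tool_pos: [0.5294, -0.1823, 0.1908]
tcp_rot: [0.909, 3.004, -0.0]
force: [-0.0, 1.9, -5.6]
opening: 0.014
grasp_force: 30.0
```

Request:
{"op": "play_rows", "data": {
  "xyz": [
    [2.39,0.88,0],
    [2.41,0.81,0],
    [2.43,0.75,0],
    [2.45,0.68,0],
    [0,0,0]
  ],
  "yaw": [0.027,0.027,0.027,0.027,0]
}}

```text
time_s: 6.12
tool_pos: [0.4649, -0.0946, 0.1886]
tcp_rot: [-1.061, -2.951, -0.004]
force: [0.5, -0.3, -5.4]
opening: 0.0139
grasp_force: 30.0
```

Request:
{"op": "play_rows", "data": {
  "xyz": [
    [0,0,0],
    [0,0,0]
  ],
  "yaw": [0,0]
}}

```text
time_s: 6.28
tool_pos: [0.4689, -0.0994, 0.1899]
tcp_rot: [1.065, 2.955, 0.001]
force: [0.2, -0.4, -5.7]
opening: 0.0136
grasp_force: 30.0
```

```bash
python3 - <<'E'
from h import *
print(tool()[0])
plan([(.4683,-.0992,.19,140.2)])
E
```

```text
[ 0.46891911 -0.09936574  0.18989507]
[[0.06, -0.03, -0.01]] [0.003]
```

Request:
{"op": "play_rows", "data": {
  "xyz": [
    [0,0,1.6],
    [0,0,1.6],
    [0,0,1.4],
    [0,0,0.7],
    [0,0,0]
  ],
  "yaw": [0,0,0,0,0]
}}

```text
time_s: 6.7
tool_pos: [0.468, -0.1003, 0.1355]
tcp_rot: [-1.068, -2.952, 0.002]
force: [-0.8, 0.0, -5.7]
opening: 0.0137
grasp_force: 30.0
```

Request:
{"op": "play_rows", "data": {
  "xyz": [
    [0,0,0.2],
    [0,0,0.1],
    [0,0,0],
    [0,0,0]
  ],
  "yaw": [0,0,0,0]
}}

```text
time_s: 7.03
tool_pos: [0.4689, -0.0996, 0.1342]
tcp_rot: [1.066, 2.954, 0.001]
force: [0.9, -0.4, -5.7]
opening: 0.0141
grasp_force: 30.0
```

```bash
python3 - <<'E'
from h import *
a=viewer.capture("scene")[150:330,195:435,::-1]; b=viewer.capture("side")[200:380,240:420,::-1]
im=np.hstack([cv2.resize(a,(480,360),interpolation=2),cv2.resize(b,(320,320),interpolation=2)[:,:] if 0 else cv2.resize(b,(320,360),interpolation=2)])
cv2.imwrite("pics/p1.png",im)
E
```

```text
(no output)
```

View pics/p1.png

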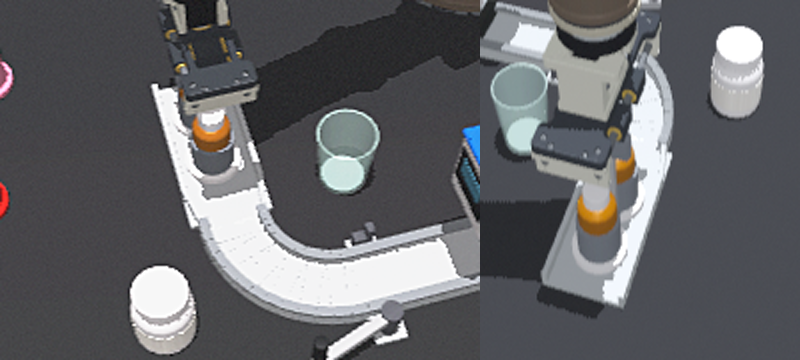

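The carrier hangs centred between the bay walls in both views and isn't touching yet (Fz is still −5.7). I'll lower it in small steps.

Request:
{"op": "play_rows", "data": {
  "xyz": [
    [0,0,0.1],
    [0,0,0.1],
    [0,0,0],
    [0,0,0]
  ],
  "yaw": [0,0,0,0]
}}

```text
time_s: 7.47
tool_pos: [0.4688, -0.0995, 0.1324]
tcp_rot: [1.067, 2.954, 0.001]
force: [-2.6, 0.6, 5.7]
opening: 0.0136
grasp_force: 30.0
```

Request:
{"op": "play_rows", "data": {
  "xyz": [
    [0,0,0.05],
    [0,0,0.05],
    [0,0,0],
    [0,0,0]
  ],
  "yaw": [0,0,0,0]
}}

```text
time_s: 7.8
tool_pos: [0.469, -0.0996, 0.1324]
tcp_rot: [1.067, 2.954, 0.003]
force: [-7.9, 2.8, 25.2]
opening: 0.0139
grasp_force: 30.0
```

Request:
{"op": "play_rows", "data": {
  "xyz": [
    [0,0,-0.12],
    [0,0,0]
  ],
  "yaw": [0,0]
}}

```text
time_s: 7.97
tool_pos: [0.4689, -0.0995, 0.1324]
tcp_rot: [1.066, 2.954, 0.001]
force: [-3.3, -0.4, 9.1]
opening: 0.0139
grasp_force: 30.0
```

Request:
{"op": "play_rows", "data": {
  "xyz": [
    [0,0,0],
    [0,0,0],
    [0,0,0],
    [0,0,0],
    [0,0,0]
  ],
  "yaw": [0,0,0,0,0],
  "jaw": 0
}}

```text
time_s: 8.38
tool_pos: [0.4686, -0.0995, 0.1319]
tcp_rot: [1.067, 2.955, -0.0]
force: [-0.1, -0.2, -0.6]
opening: 0.0421
grasp_force: 0.0
```

Request:
{"op": "play_rows", "data": {
  "xyz": [
    [0,0,0],
    [0,0,-2],
    [0,0,-3],
    [0,0,-3],
    [0,0,0]
  ],
  "yaw": [0,0,0,0,0]
}}

```text
time_s: 8.8
tool_pos: [0.471, -0.1006, 0.2164]
tcp_rot: [1.066, 2.949, 0.003]
force: [1.1, -0.8, -0.8]
opening: 0.0459
grasp_force: 0.0
```

```bash
cat >> h.py <<'E'
OFF=.0325   # pusher (TCP) behind rear cup centre
def path(s):
    """centreline at s (m from bay origin): point, tangent angle"""
    L1=.115; L2=L1+.110*np.pi/2
    if s<L1: return bay()+s*u(BD),BD
    if s<L2:
        f=A-np.pi/4+(s-L1)/.110; return T+.110*u(f),f+np.pi/2
    return sta()+(s-L2-.087)*u(SD),SD
SH=.115+.110*np.pi/2+.087
def push(sc,z=.056):
    """tool pose (x,y,z,deg) with rear cup at centreline s=sc"""
    c,_=path(sc); h=path(sc-OFF/2)[1]; p=c-OFF*u(h); return (p[0],p[1],z,np.degrees(h))
E
python3 - <<'E'
from h import *
print(tool()[0], SH)
c=push(-.038-.05)   # 50 mm clear behind
print(c)
plan([(c[0],c[1],.2,c[3]),(c[0],c[1],.056,c[3])],step=.035)
E
```

```text
[ 0.47095572 -0.1006062   0.21635334] 0.3747875959474386
(np.float64(0.3943653533665805), np.float64(-0.18794283674961987), 0.056, np.float64(50.2))
[[0.02, -0.83, 0.12], [-0.07, -0.83, 0.12], [-0.16, -0.81, 0.12], [-0.25, -0.79, 0.12], [-0.34, -0.76, 0.12]] [0.112, 0.112, 0.112, 0.112, 0.112]
[[-0.42, -0.71, 0.12], [-0.5, -0.66, 0.12], [-0.57, -0.6, 0.12], [-0.64, -0.53, 0.12], [-0.69, -0.46, 0.12]] [0.112, 0.112, 0.112, 0.112, 0.112]
[[-0.74, -0.38, 0.12], [-0.78, -0.29, 0.12], [-0.8, -0.21, 0.12], [-0.82, -0.11, 0.12], [0.0, 0.0, 2.88]] [0.112, 0.112, 0.112, 0.112, -0.0]
[[0.0, 0.0, 2.88], [0.0, 0.0, 2.88], [0.0, 0.0, 2.88], [0.0, 0.0, 2.88]] [-0.0, -0.0, -0.0, -0.0]
```

Request:
{"op": "play_rows", "data": {
  "xyz": [
    [0.02,-0.83,0.1],
    [-0.07,-0.83,0.1],
    [-0.16,-0.81,0.1],
    [-0.25,-0.79,0.1],
    [-0.34,-0.76,0.1]
  ],
  "yaw": [0.112,0.112,0.112,0.112,0.112],
  "jaw": 0.56
}}

```text
time_s: 9.22
tool_pos: [0.4408, -0.1309, 0.2067]
tcp_rot: [-1.849, -2.54, -0.0]
force: [-0.4, -0.3, 0.8]
opening: 0.0215
grasp_force: 0.0
```

Request:
{"op": "play_rows", "data": {
  "xyz": [
    [-0.42,-0.71,0.1],
    [-0.5,-0.66,0.1],
    [-0.57,-0.6,0.1],
    [-0.64,-0.53,0.1],
    [-0.69,-0.46,0.1]
  ],
  "yaw": [0.112,0.112,0.112,0.112,0.112]
}}

```text
time_s: 9.63
tool_pos: [0.4136, -0.1621, 0.2018]
tcp_rot: [-2.479, -1.93, -0.0]
force: [0.4, 0.1, 0.7]
opening: 0.0202
grasp_force: 0.0
```

Request:
{"op": "play_rows", "data": {
  "xyz": [
    [-0.74,-0.38,0.1],
    [-0.78,-0.29,0.1],
    [-0.8,-0.21,0.1],
    [-0.82,-0.11,0.1],
    [0,0,0]
  ],
  "yaw": [0.112,0.112,0.112,0.112,0]
}}

```text
time_s: 10.05
tool_pos: [0.3911, -0.1878, 0.1977]
tcp_rot: [2.847, 1.329, -0.001]
force: [-0.8, 0.9, -0.0]
opening: 0.0202
grasp_force: 0.0
```

```bash
python3 - <<'E'
from h import *
p,M,o=tool();print(p, np.degrees(np.arctan2(M[1,0],M[0,0])),o["opening"],o["joint_positions"])
c=push(-.038-.05)
plan([(c[0],c[1],.056,c[3])],step=.035)
# check carrier with scene: white caps / bar
c=viewer.get_calibration("wrist"); np.savez("w3.npz",**c)
cv2.imwrite("pics/w3.png",viewer.capture("wrist")[:,:,::-1])
E
```

```text
[ 0.39112514 -0.18783662  0.19765697] 50.05581902384277 0.020190456009765725 [-0.64709886  0.32488467  1.24889452  2.12955444 -0.38288888  0.94235629
  0.12076588]
[[0.04, 0.05, 2.83], [0.04, 0.05, 2.83], [0.04, 0.05, 2.83], [0.04, 0.05, 2.83], [0.04, 0.05, 2.83]] [-0.001, -0.001, -0.001, -0.001, -0.001]
```

View pics/w3.png

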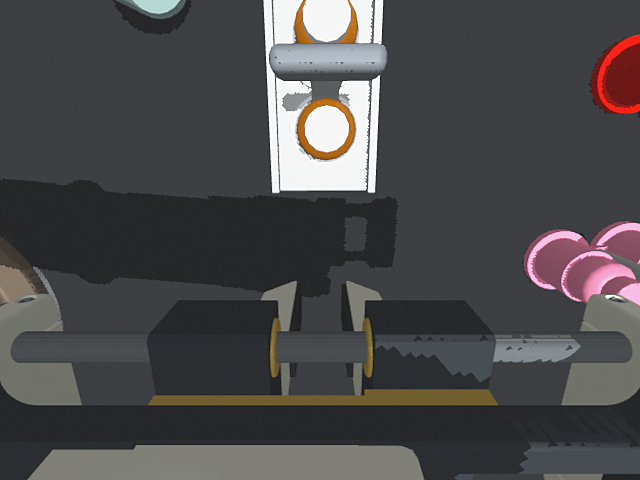

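The wrist view shows the carrier square and centred in the bay (rear cap at (326,129), walls at 272 and 376). Joint 3 is near its limit, so I'll move forward first and descend while checking it.

Request:
{"op": "play_rows", "data": {
  "xyz": [
    [1.3,0.1,0],
    [1.3,0.1,0],
    [0,0,0]
  ],
  "yaw": [0,0,0]
}}

```text
time_s: 10.35
tool_pos: [0.413, -0.1653, 0.1978]
tcp_rot: [-2.837, -1.348, -0.001]
force: [0.6, -0.5, -0.4]
opening: 0.0203
grasp_force: 0.0
```

```bash
python3 - <<'E'
from h import *
p,M,o=tool();print(p,o["joint_positions"])
c=dict(np.load("w3.npz"));q=plane("wrist",(326,129),.103,c)[0,:2]-bay();print("rear cap in bay",q@u(BD),q@u(BD+np.pi/2))
w=plane("wrist",np.array([(274,190),(376,190)]),.02,c)[:,:2]-bay();print("walls y",w@u(BD+np.pi/2))
E
```

```text
[ 0.41300982 -0.16533154  0.19780993] [-0.68132465  0.34857619  1.22951132  2.10670265 -0.40617485  0.95412359
  0.0882647 ]
rear cap in bay -0.038147640232676736 -0.0007297566965057936
walls y [ 0.04680712 -0.04895924]
```

Request:
{"op": "play_rows", "data": {
  "xyz": [
    [0,0,2.5],
    [0,0,2.5],
    [0,0,0]
  ],
  "yaw": [0,0,0]
}}

```text
time_s: 10.6
tool_pos: [0.4091, -0.1663, 0.1451]
tcp_rot: [-2.837, -1.343, 0.006]
force: [-1.3, 0.8, -0.6]
opening: 0.0205
grasp_force: 0.0
```

```bash
python3 - <<'E'
from h import *
p,M,o=tool();print(p,o["joint_positions"])
E
```

```text
[ 0.40906707 -0.16633995  0.14508338] [-0.56293568  0.42535622  1.11291471  2.17192566 -0.51508276  0.8462229
  0.1858607 ]
```

j3 is easing off, so I'll continue down.

Request:
{"op": "play_rows", "data": {
  "xyz": [
    [0,0,2.5],
    [0,0,2.5],
    [0,0,2.5],
    [0,0,1.4],
    [0,0,0]
  ],
  "yaw": [0,0,0,0,0]
}}

```text
time_s: 11.02
tool_pos: [0.4097, -0.1674, 0.0577]
tcp_rot: [-2.839, -1.34, 0.004]
force: [-1.5, -0.2, -0.5]
opening: 0.0201
grasp_force: 0.0
```

Request:
{"op": "play_rows", "data": {
  "xyz": [
    [0,0,0],
    [0,0,0]
  ],
  "yaw": [0,0]
}}

```text
time_s: 11.18
tool_pos: [0.4112, -0.1684, 0.0601]
tcp_rot: [2.841, 1.34, 0.002]
force: [-0.1, 0.6, 0.4]
opening: 0.0199
grasp_force: 0.0
```

```bash
python3 - <<'E'
from h import *
p,M,o=tool();print(p,np.degrees(np.arctan2(M[1,0],M[0,0])),o["joint_positions"])
S=list(np.arange(-.03,.03,.0201))+list(np.arange(.03,SH-.06,.017))
plan([push(s) for s in S],step=.025)
print(S[-1],SH-.033)
E
```

```text
[ 0.4112318  -0.16844372  0.06011573] 50.50206762628432 [-0.37789893  0.55407     0.89564887  2.2432384  -0.73007049  0.66394936
  0.36162546]
[[1.61, -0.02, 0.21], [1.61, -0.02, 0.21], [2.01, -0.0, -0.0], [2.01, 0.0, -0.0], [1.98, -0.0, -0.0]] [0.003, 0.003, -0.0, -0.0, -0.0]
[[1.7, -0.0, -0.0], [1.7, 0.0, -0.0], [1.7, -0.0, -0.0], [1.7, -0.0, -0.0], [1.7, 0.0, -0.0]] [-0.0, -0.0, -0.0, -0.0, -0.0]
[[1.69, -0.11, -0.0], [0.85, 0.06, -0.0], [0.84, 0.13, -0.0], [0.85, 0.06, -0.0], [0.84, 0.13, -0.0]] [-0.007, -0.077, -0.077, -0.077, -0.077]
[[0.85, 0.06, -0.0], [0.84, 0.13, -0.0], [0.85, 0.06, -0.0], [0.84, 0.13, -0.0], [0.85, 0.06, -0.0]] [-0.077, -0.077, -0.077, -0.077, -0.077]
[[0.84, 0.13, -0.0], [0.85, 0.06, -0.0], [0.84, 0.13, -0.0], [0.85, 0.06, -0.0], [0.84, 0.13, -0.0]] [-0.077, -0.077, -0.077, -0.077, -0.077]
[[0.85, 0.06, -0.0], [0.84, 0.13, -0.0], [0.85, 0.06, -0.0], [0.84, 0.13, -0.0], [0.86, 0.11, -0.0]] [-0.077, -0.077, -0.077, -0.077, -0.077]
[[0.85, 0.17, -0.0]] [-0.077]
0.30200000000000005 0.34178759594743857
```

Request:
{"op": "play_rows", "data": {
  "xyz": [
    [1,0,0.1],
    [1,0,0.1],
    [1,0,0],
    [1,0,0],
    [1,0,0]
  ],
  "yaw": [0.003,0.002,0,0,0]
}}

```text
time_s: 11.6
tool_pos: [0.4429, -0.1295, 0.0573]
tcp_rot: [2.844, 1.332, -0.0]
force: [-4.0, -4.0, 4.1]
opening: 0.0203
grasp_force: 3.0
```

Request:
{"op": "play_rows", "data": {
  "xyz": [
    [1,0,0],
    [1,0,0],
    [1,0,0],
    [1,0,0],
    [0.5,0,0]
  ],
  "yaw": [0,0,0,0,0]
}}

```text
time_s: 12.02
tool_pos: [0.4718, -0.0945, 0.0572]
tcp_rot: [2.843, 1.333, -0.001]
force: [-3.9, -6.9, 4.0]
opening: 0.0203
grasp_force: 4.4
```

```bash
python3 - <<'E'
from h import *
p,M,o=tool();print(p,np.degrees(np.arctan2(M[1,0],M[0,0])),o["joint_positions"],o["force"])
d=p[:2]-bay();print("tcp in bay",d@u(BD),d@u(BD+np.pi/2))
a=viewer.capture("scene")[150:330,195:435,::-1]; cv2.imwrite("pics/p2.png",cv2.resize(a,(640,480),interpolation=2))
s0=d@u(BD)+OFF
plan([push(s) for s in np.arange(s0+.01,s0+.2,.01)],step=.025)
E
```

```text
[ 0.47179345 -0.0944959   0.05720584] 50.24158487390401 [-0.54662984  0.61512677  0.90073823  2.15933572 -0.75396837  0.71953813
  0.17475998] [-3.86826515 -6.94558005  4.03623433]
tcp in bay 0.0008562178051490936 0.0003295663205888957
[[0.94, 0.03, 0.12], [1.0, -0.0, -0.0], [1.0, 0.0, -0.0], [1.0, 0.0, -0.0], [1.0, -0.0, -0.0]] [0.001, -0.0, -0.0, -0.0, -0.0]
[[1.0, 0.0, -0.0], [1.0, 0.0, -0.0], [1.0, 0.0, -0.0], [1.0, -0.03, -0.0], [0.99, -0.06, -0.0]] [-0.0, -0.0, -0.0, -0.0, -0.019]
[[0.99, 0.1, -0.0], [0.99, 0.1, -0.0], [0.99, 0.1, -0.0], [0.99, 0.1, -0.0], [0.99, 0.1, -0.0]] [-0.091, -0.091, -0.091, -0.091, -0.091]
[[0.99, 0.1, -0.0], [0.99, 0.1, -0.0], [0.99, 0.1, -0.0], [0.99, 0.1, -0.0]] [-0.091, -0.091, -0.091, -0.091]
```

View pics/p2.png

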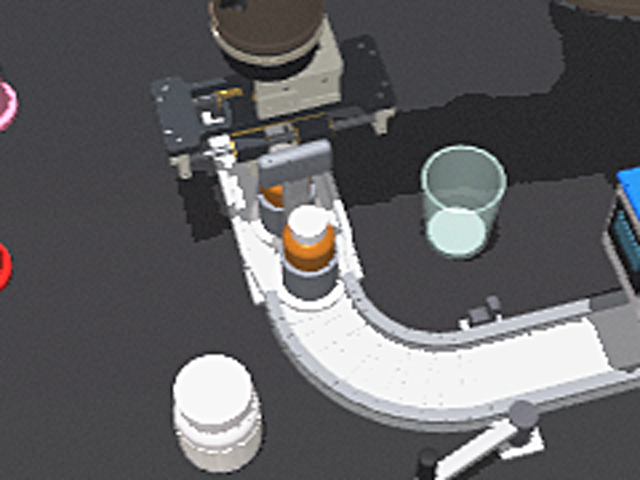

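The carrier is upright with its front disc entering the lipped channel (310,290). I'll keep pushing.

Request:
{"op": "play_rows", "data": {
  "xyz": [
    [0.95,0,0.05],
    [1,0,0],
    [1,0,0],
    [1,0,0],
    [1,0,0]
  ],
  "yaw": [0,0,0,0,0]
}}

```text
time_s: 12.48
tool_pos: [0.5027, -0.0576, 0.0569]
tcp_rot: [2.844, 1.331, -0.002]
force: [-6.0, -7.3, 8.6]
opening: 0.0201
grasp_force: 4.9
```

Request:
{"op": "play_rows", "data": {
  "xyz": [
    [1,0,0],
    [1,0,0],
    [1,0,0]
  ],
  "yaw": [0,0,0]
}}

```text
time_s: 12.73
tool_pos: [0.5143, -0.041, 0.0565]
tcp_rot: [2.846, 1.324, -0.022]
force: [-45.1, -39.9, 38.6]
opening: 0.0203
grasp_force: 29.5
```

```bash
cat >> h.py <<'E'
def where(lo=.0):
    p,M,o=tool(); a=np.arctan2(M[1,0],M[0,0])
    # nearest path parameter s whose push pose is at p
    ss=np.linspace(lo,SH+.02,800); e=[np.hypot(*(np.array(push(s)[:2])-p[:2])) for s in ss]
    i=int(np.argmin(e)); print("s",round(ss[i],4),"err mm",round(1e3*e[i],1),"ang",round(np.degrees(a),1),"want",round(push(ss[i])[3],1),"z",p[2].round(4),"F",np.round(o["force"],1),"q",np.round(o["joint_positions"],2))
    return ss[i]
E
python3 - <<'E'
from h import *
s0=where()
plan([push(s) for s in np.arange(s0+.01,s0+.11,.01)],step=.025)
E
```

```text
s 0.1018 err mm 1.9 ang 49.9 want 50.2 z 0.0565 F [-45.1 -39.9  38.6] q [-0.65  0.67  0.91  2.07 -0.75  0.79  0.03]
[[1.01, 0.18, 0.05], [1.0, -0.02, -0.0], [0.99, -0.09, -0.0], [0.99, 0.1, -0.0], [0.99, 0.1, -0.0]] [-0.005, -0.0, -0.005, -0.091, -0.091]
[[0.99, 0.1, -0.0], [0.99, 0.1, -0.0], [0.99, 0.1, -0.0], [0.99, 0.1, -0.0], [0.99, 0.1, -0.0]] [-0.091, -0.091, -0.091, -0.091, -0.091]
```

Something is jamming at about 60 N. I'll back off and look.

Request:
{"op": "play_rows", "data": {
  "xyz": [
    [-1,0,0],
    [-1,0,0],
    [0,0,0]
  ],
  "yaw": [0,0,0]
}}

```text
time_s: 12.98
tool_pos: [0.5085, -0.0498, 0.0566]
tcp_rot: [-2.846, -1.331, 0.0]
force: [-0.4, 0.2, 0.1]
opening: 0.0205
grasp_force: 0.0
```

```bash
python3 - <<'E'
from h import *
where()
c=viewer.get_calibration("wrist"); np.savez("w4.npz",**c)
b=cv2.resize(viewer.capture("wrist")[:330,150:590,::-1],(400,300),interpolation=2)
a=cv2.resize(viewer.capture("scene")[190:310,260:420,::-1],(400,300),interpolation=2)
s=cv2.resize(viewer.capture("side")[175:325,250:450,::-1],(400,300),interpolation=2)
cv2.imwrite("pics/p3.png",np.vstack([np.hstack([a,s]),np.hstack([b,0*b])]))
E
```

```text
s 0.0914 err mm 0.8 ang 50.1 want 50.2 z 0.0566 F [-0.4  0.2  0.1] q [-0.63  0.66  0.9   2.09 -0.76  0.77  0.07]
```

View pics/p3.png

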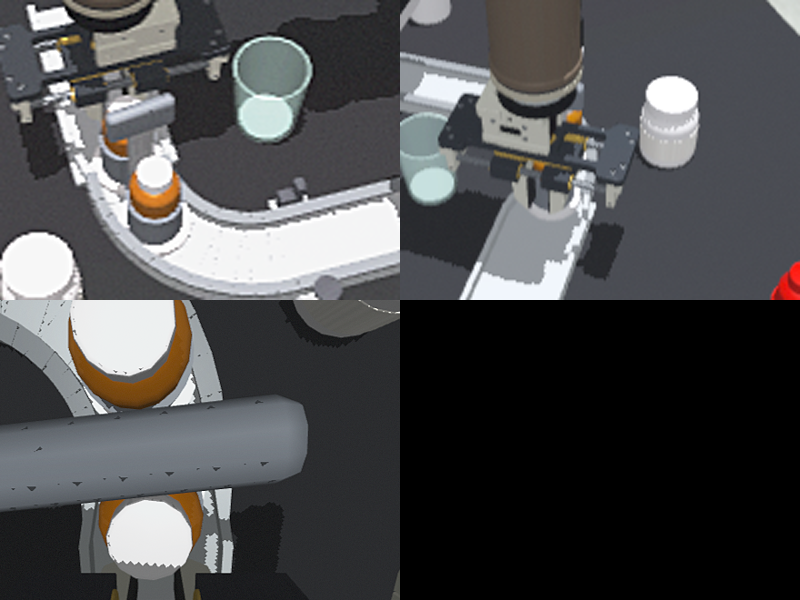

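The carrier has begun turning into the bend, with its rear disc at the channel throat. The V-nest holds the rear cup sideways and the gripper body is close above the cap. I'll close the jaws for a flat pusher, raise it 4 mm and retry gently.

Request:
{"op": "play_rows", "data": {
  "xyz": [
    [-1,0,0],
    [0,0,-0.2],
    [0,0,-0.2],
    [0,0,0],
    [0,0,0]
  ],
  "yaw": [0,0,0,0,0],
  "jaw": 1
}}

```text
time_s: 13.55
tool_pos: [0.5031, -0.057, 0.0606]
tcp_rot: [2.845, 1.332, 0.001]
force: [-0.4, 0.1, 0.6]
opening: 0.0005
grasp_force: 0.0
```

Request:
{"op": "play_rows", "data": {
  "xyz": [
    [0.5,0,0],
    [0.5,0,0],
    [0.5,0,0]
  ],
  "yaw": [-0.03,-0.03,-0.03]
}}

```text
time_s: 13.8
tool_pos: [0.5126, -0.0447, 0.0604]
tcp_rot: [-2.78, -1.464, -0.0]
force: [-0.3, -0.9, 0.1]
opening: 0.0004
grasp_force: 0.4
```

Request:
{"op": "play_rows", "data": {
  "xyz": [
    [0.5,0,0],
    [0.5,0,0],
    [0.5,0,0]
  ],
  "yaw": [0,0,0]
}}

```text
time_s: 14.05
tool_pos: [0.5202, -0.0374, 0.0609]
tcp_rot: [2.779, 1.453, -0.004]
force: [-8.6, -22.7, 6.7]
opening: 0.0002
grasp_force: 11.9
```

Request:
{"op": "play_rows", "data": {
  "xyz": [
    [0.4,0,0],
    [0.4,0,0]
  ],
  "yaw": [0,0]
}}

```text
time_s: 14.22
tool_pos: [0.5237, -0.0342, 0.0611]
tcp_rot: [2.778, 1.447, -0.008]
force: [-9.9, -28.6, 8.9]
opening: 0.0001
grasp_force: 14.5
```

```bash
sed -i 's/^OFF=.*/OFF=.0345/' h.py; python3 - <<'E'
from h import *
s=where(); p=tool()[0]; d=p[:2]-bay(); print(d@u(BD),d@u(BD+np.pi/2))
E
```

```text
s 0.1151 err mm 1.0 ang 55.0 want 50.2 z 0.0611 F [ -9.9 -28.6   8.9] q [-0.65  0.66  0.89  2.05 -0.73  0.78  0.08]
0.08041643568177917 -0.00099160177109835
```

```bash
python3 - <<'E'
from h import *
plan([push(s) for s in np.arange(.1151+.008,.1151+.1,.008)],step=.025)
E
```

```text
[[0.83, -0.06, 0.51], [0.79, -0.09, -0.0], [0.79, 0.07, -0.0], [0.79, 0.1, -0.0], [0.79, 0.1, -0.0]] [0.084, -0.0, -0.062, -0.073, -0.073]
[[0.79, 0.1, -0.0], [0.79, 0.1, -0.0], [0.79, 0.1, -0.0], [0.79, 0.1, -0.0], [0.79, 0.1, -0.0]] [-0.073, -0.073, -0.073, -0.073, -0.073]
[[0.79, 0.1, -0.0], [0.79, 0.1, -0.0]] [-0.073, -0.073]
```

Request:
{"op": "play_rows", "data": {
  "xyz": [
    [0.8,0.05,0],
    [0.8,0.05,0]
  ],
  "yaw": [-0.02,-0.06]
}}

```text
time_s: 14.38
tool_pos: [0.5334, -0.0257, 0.0615]
tcp_rot: [2.716, 1.551, -0.011]
force: [-13.5, -44.8, 15.1]
opening: 0.0003
grasp_force: 22.7
```

Request:
{"op": "play_rows", "data": {
  "xyz": [
    [0,0,0],
    [0,0,0]
  ],
  "yaw": [0,0]
}}

```text
time_s: 14.55
tool_pos: [0.5351, -0.0242, 0.0618]
tcp_rot: [2.716, 1.553, -0.006]
force: [-5.3, -31.5, 7.1]
opening: 0.0005
grasp_force: 15.3
```

```bash
python3 - <<'E'
from h import *
s=where(); p=tool()[0]; d=p[:2]-T; print("tcp r",np.hypot(*d),"ang in track",np.degrees(np.arctan2(d[1],d[0])-A))
c=viewer.get_calibration("wrist")
im=viewer.capture("wrist"); np.savez("w5.npz",**c)
b=cv2.resize(im[:330,100:600,::-1],(400,264)); s=viewer.capture("scene")[190:310,260:420,::-1]
cv2.imwrite("pics/p4.png",np.hstack([b,cv2.resize(s,(352,264),interpolation=2)]))
E
```

```text
s 0.1295 err mm 4.3 ang 59.5 want 50.2 z 0.0618 F [ -5.3 -31.5   7.1] q [-0.66  0.67  0.87  2.03 -0.72  0.78  0.12]
tcp r 0.11498588559630415 ang in track -54.817138024466644
```

View pics/p4.png

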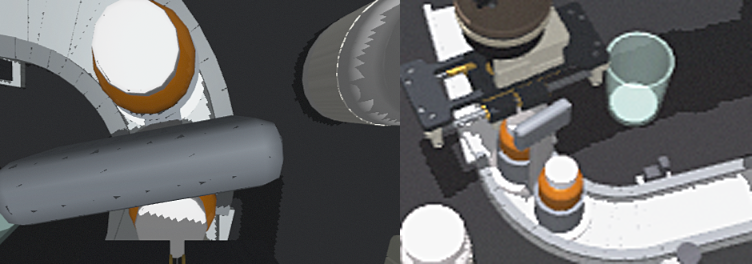

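The carrier is advancing into the bend, upright, with the pusher at its rear cup, slightly to the outer side. I'll continue along the arc, steering a little left.

Request:
{"op": "play_rows", "data": {
  "xyz": [
    [0.6,-0.1,0],
    [0.7,0,0.1],
    [0.7,0,0]
  ],
  "yaw": [0,-0.05,-0.05]
}}

```text
time_s: 14.9
tool_pos: [0.5444, -0.0142, 0.062]
tcp_rot: [2.631, 1.675, -0.011]
force: [-8.0, -60.3, 19.5]
opening: 0.0005
grasp_force: 29.1
```

Request:
{"op": "play_rows", "data": {
  "xyz": [
    [0.7,0,0],
    [0.7,0,0.1],
    [0.7,0,0]
  ],
  "yaw": [-0.065,-0.065,-0.065]
}}

```text
time_s: 15.15
tool_pos: [0.556, 0.0007, 0.0627]
tcp_rot: [2.451, 1.915, -0.009]
force: [4.1, -67.4, 22.0]
opening: 0.0006
grasp_force: 32.2
```

```bash
python3 - <<'E'
from h import *
s=where(); p=tool()[0]; d=p[:2]-T; print("tcp r",np.hypot(*d),"ang in track",np.degrees(np.arctan2(d[1],d[0])-A))
E
```

```text
s 0.1621 err mm 4.1 ang 76.0 want 65.7 z 0.0627 F [  4.1 -67.4  22. ] q [-0.66  0.66  0.81  1.98 -0.65  0.76  0.28]
tcp r 0.11414515671736594 ang in track -38.52705733188288
```

Request:
{"op": "play_rows", "data": {
  "xyz": [
    [0,0.3,0],
    [0,0.2,0],
    [0,0,0]
  ],
  "yaw": [0,0,0]
}}

```text
time_s: 15.4
tool_pos: [0.5609, 0.0077, 0.0617]
tcp_rot: [2.455, 1.925, -0.002]
force: [4.2, -41.8, 13.9]
opening: 0.0004
grasp_force: 20.2
```

```bash
python3 - <<'E'
from h import *
s=where(); p=tool()[0]; d=p[:2]-T; print("tcp r",np.hypot(*d),"ang in track",np.degrees(np.arctan2(d[1],d[0])-A))
E
```

```text
s 0.1705 err mm 4.7 ang 76.2 want 70.1 z 0.0617 F [  4.2 -41.8  13.9] q [-0.66  0.66  0.8   1.97 -0.66  0.77  0.28]
tcp r 0.11473381398805423 ang in track -34.261547309092705
```

Request:
{"op": "play_rows", "data": {
  "xyz": [
    [0.6,0.05,0],
    [0.6,0.05,0],
    [0.6,0.05,0],
    [0,0,0]
  ],
  "yaw": [-0.03,-0.04,-0.05,0]
}}

```text
time_s: 15.73
tool_pos: [0.5679, 0.0226, 0.0626]
tcp_rot: [2.33, 2.067, -0.003]
force: [8.8, -48.2, 15.8]
opening: 0.0005
grasp_force: 24.0
```

Request:
{"op": "play_rows", "data": {
  "xyz": [
    [0.6,0.05,0],
    [0.6,0.05,0],
    [0.6,0.05,0],
    [0,0,0]
  ],
  "yaw": [-0.055,-0.055,-0.055,0]
}}

```text
time_s: 16.07
tool_pos: [0.5732, 0.0399, 0.0635]
tcp_rot: [2.15, 2.25, -0.001]
force: [15.3, -50.5, 16.0]
opening: 0.0006
grasp_force: 25.4
```

```bash
python3 - <<'E'
from h import *
s=where(.1); p=tool()[0]; d=p[:2]-T; print("tcp r",np.hypot(*d),"ang in track",np.degrees(np.arctan2(d[1],d[0])-A))
E
```

```text
s 0.2033 err mm 5.0 ang 92.6 want 87.2 z 0.0635 F [ 15.3 -50.5  16. ] q [-0.67  0.65  0.73  1.94 -0.59  0.76  0.44]
tcp r 0.11503403259426564 ang in track -16.985764913539857
```

Request:
{"op": "play_rows", "data": {
  "xyz": [
    [0.6,0.05,0.05],
    [0.6,0.05,0.05],
    [0.6,0.05,0],
    [0.6,0.05,0],
    [0,0,0]
  ],
  "yaw": [-0.05,-0.05,-0.05,-0.05,0]
}}

```text
time_s: 16.48
tool_pos: [0.5764, 0.0624, 0.064]
tcp_rot: [1.913, 2.446, 0.001]
force: [24.0, -53.4, 19.2]
opening: 0.0008
grasp_force: 29.2
```

Request:
{"op": "play_rows", "data": {
  "xyz": [
    [0.6,0.05,0],
    [0.6,0.05,0],
    [0.6,0.05,0],
    [0.6,0.05,0],
    [0,0,0]
  ],
  "yaw": [-0.05,-0.05,-0.05,-0.05,0]
}}

```text
time_s: 16.9
tool_pos: [0.5599, 0.1042, 0.0589]
tcp_rot: [1.657, 2.662, 0.003]
force: [5.2, -6.8, 6.9]
opening: 0.0007
grasp_force: 4.4
```

```bash
python3 - <<'E'
from h import *
s=where(.1); p=tool()[0]; d=p[:2]-T; print("tcp r",np.hypot(*d),"ang in track",np.degrees(np.arctan2(d[1],d[0])-A))
E
```

```text
s 0.269 err mm 2.7 ang 116.2 want 121.4 z 0.0589 F [ 5.2 -6.8  6.9] q [-0.7   0.62  0.6   1.94 -0.51  0.73  0.67]
tcp r 0.10735186319535532 ang in track 17.132548121156123
```

```bash
python3 - <<'E'
from h import *
plan([push(s,.061) for s in np.arange(.277,SH-.033+.004,.008)],step=.025)
E
```

```text
[[0.39, 0.15, -0.1], [0.38, 0.18, -0.1], [0.79, 0.1, -0.0], [0.8, 0.11, -0.0], [0.8, 0.16, -0.0]] [-0.082, -0.082, -0.073, -0.073, -0.073]
[[0.8, 0.1, -0.0], [0.8, 0.0, -0.0], [0.8, 0.0, -0.0], [0.8, 0.0, -0.0], [0.8, 0.0, -0.0]] [-0.037, -0.0, -0.0, -0.0, -0.0]
```

Request:
{"op": "play_rows", "data": {
  "xyz": [
    [0.39,0.15,-0.1],
    [0.38,0.18,-0.1],
    [0.79,0.1,0],
    [0.8,0.11,0],
    [0.8,0.16,0]
  ],
  "yaw": [-0.082,-0.082,-0.073,-0.073,-0.073]
}}

```text
time_s: 17.32
tool_pos: [0.544, 0.1339, 0.0594]
tcp_rot: [1.119, 2.934, -0.001]
force: [2.2, -7.9, 1.5]
opening: 0.0004
grasp_force: 3.9
```

Request:
{"op": "play_rows", "data": {
  "xyz": [
    [0.7,0.1,0],
    [0.7,0,0],
    [0,0,0]
  ],
  "yaw": [-0.037,0,0]
}}

```text
time_s: 17.57
tool_pos: [0.5332, 0.1441, 0.0594]
tcp_rot: [1.07, 2.953, -0.001]
force: [1.6, -2.2, -1.0]
opening: 0.0006
grasp_force: 1.4
```

```bash
python3 - <<'E'
from h import *
s=where(.1); p=tool()[0]; d=p[:2]-sta(); print("tcp in st",d@u(SD),d@u(SD+np.pi/2),"home tcp",-.033-OFF)
E
```

```text
s 0.318 err mm 1.5 ang 140.2 want 140.2 z 0.0594 F [ 1.6 -2.2 -1. ] q [-0.71  0.58  0.49  1.97 -0.41  0.7   0.91]
tcp in st -0.09108120358515397 0.0015362083339863987 home tcp -0.0675
```

Request:
{"op": "play_rows", "data": {
  "xyz": [
    [0.6,0,0],
    [0.6,0,0],
    [0.6,0,0],
    [0,0,0]
  ],
  "yaw": [0,0,0,0]
}}

```text
time_s: 17.9
tool_pos: [0.5194, 0.1562, 0.0594]
tcp_rot: [1.07, 2.954, -0.0]
force: [-0.3, -0.8, -0.2]
opening: 0.0004
grasp_force: 0.1
```

Request:
{"op": "play_rows", "data": {
  "xyz": [
    [0.3,0,0],
    [0.3,0,0],
    [0,0,0]
  ],
  "yaw": [0,0,0]
}}

```text
time_s: 18.15
tool_pos: [0.5157, 0.1594, 0.0596]
tcp_rot: [1.071, 2.952, 0.0]
force: [2.6, -4.7, -1.2]
opening: 0.0002
grasp_force: 2.5
```

Request:
{"op": "play_rows", "data": {
  "xyz": [
    [0.2,0,0],
    [0.2,0,0],
    [0,0,0]
  ],
  "yaw": [0,0,0]
}}

```text
time_s: 18.4
tool_pos: [0.5154, 0.16, 0.0604]
tcp_rot: [1.073, 2.946, 0.001]
force: [10.0, -9.4, 2.0]
opening: 0.0006
grasp_force: 6.7
```

```bash
python3 - <<'E'
from h import *
p,M,o=tool(); d=p[:2]-sta(); print("tcp in st",d@u(SD),d@u(SD+np.pi/2),"home tcp",-.033-OFF,o["force"])
E
```

```text
tcp in st -0.06723244823890526 0.0007248931780649622 home tcp -0.0675 [10.03128435 -9.37682061  1.96269269]
```

The carrier sits on the stop: TCP −67.2 mm against −67.5 mm expected, with a firm reaction. I'll press briefly, back off and plan the lock.

Request:
{"op": "play_rows", "data": {
  "xyz": [
    [0.3,0,0],
    [0.2,0,0],
    [0,0,0],
    [0,0,0]
  ],
  "yaw": [0,0,0,0]
}}

```text
time_s: 18.73
tool_pos: [0.5149, 0.1608, 0.0615]
tcp_rot: [1.075, 2.938, 0.002]
force: [15.7, -18.5, 4.5]
opening: 0.0001
grasp_force: 12.0
```

Request:
{"op": "play_rows", "data": {
  "xyz": [
    [-1.5,0,0],
    [-1.5,0,0],
    [-1.5,0,0],
    [-1.5,0,0],
    [-1,0,-2.5]
  ],
  "yaw": [0,0,0,0,0],
  "jaw": 0.78
}}

```text
time_s: 19.15
tool_pos: [0.56, 0.1201, 0.0813]
tcp_rot: [-1.069, -2.949, 0.005]
force: [-0.3, 0.5, 0.1]
opening: 0.0102
grasp_force: 0.0
```

Request:
{"op": "play_rows", "data": {
  "xyz": [
    [0,0,-2.5],
    [0,0,-2.5],
    [0,0,-2.5],
    [0,0,0]
  ],
  "yaw": [0,0,0,0]
}}

```text
time_s: 19.48
tool_pos: [0.5641, 0.1216, 0.1638]
tcp_rot: [1.069, 2.949, 0.007]
force: [0.8, -0.7, 0.2]
opening: 0.0101
grasp_force: 0.0
```

```bash
cat >> h.py <<'E'
def piv(): return sta()-.071*u(SD)-.056*u(SD+np.pi/2)
def lock(q,back=.0157,z=.073):
    a=SD+np.pi-(q-.35); h=a-np.pi/2; p=piv()+.095*u(a)-back*u(h); return (p[0],p[1],z,np.degrees(h)+180)
E
python3 - <<'E'
from h import *
p,M,o=tool(); print(p,o["opening"],o["joint_positions"])
a=np.degrees(np.arctan2(M[1,0],M[0,0])); print(a)
w=lock(0,.04,.15); print(w)
# peg check from fresh views
bx=[]
for n in("scene","side"):
    im=viewer.capture(n); cv2.imwrite(f"pics/{n}5.png",im[:,:,::-1])
cs=cv2.imread("pics/scene5.png")[170:350,290:530]; cd=cv2.imread("pics/side5.png")[130:310,190:390]
cv2.imwrite("pics/p5.png",np.hstack([cv2.resize(cs,(420,315),interpolation=2),cv2.resize(cd,(350,315),interpolation=2)]))
plan([w],step=.035)
E
```

```text
[0.56411657 0.12155171 0.16382624] 0.010140627301553334 [-0.71162677  0.46883809  0.57565829  1.82666381 -0.31401799  0.93099764
  0.87842593]
140.15067334399626
(np.float64(0.657493722780679), np.float64(0.20672810104724837), 0.15, np.float64(430.25352282957886))
[[-0.17, 1.15, 0.09], [-0.04, 1.16, 0.09], [0.09, 1.16, 0.09], [0.21, 1.14, 0.09], [0.34, 1.11, 0.09]] [0.111, 0.111, 0.111, 0.111, 0.111]
[[0.46, 1.07, 0.09], [0.58, 1.01, 0.09], [0.68, 0.94, 0.09], [0.78, 0.86, 0.09], [0.87, 0.77, 0.09]] [0.111, 0.111, 0.111, 0.111, 0.111]
[[0.95, 0.66, 0.09]] [0.111]
```

View pics/p5.png

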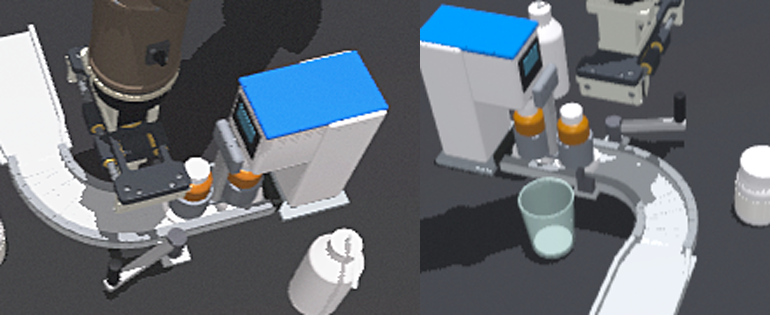

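The carrier is home, upright under the head, and the lock arm hasn't moved. Next I'll go to the outer side of the peg.

Request:
{"op": "play_rows", "data": {
  "xyz": [
    [-0.17,1.15,0.1],
    [-0.04,1.16,0.1],
    [0.09,1.16,0.1],
    [0.21,1.14,0.1],
    [0.34,1.11,0.1]
  ],
  "yaw": [0.111,0.111,0.111,0.111,0.111]
}}

```text
time_s: 20.0
tool_pos: [0.6045, 0.1601, 0.1529]
tcp_rot: [-1.844, -2.541, 0.002]
force: [-0.1, -0.1, 0.9]
opening: 0.0104
grasp_force: 0.0
```

Request:
{"op": "play_rows", "data": {
  "xyz": [
    [0.46,1.07,0.1],
    [0.58,1.01,0.1],
    [0.68,0.94,0.1],
    [0.78,0.86,0.1],
    [0.87,0.77,0.1]
  ],
  "yaw": [0.111,0.111,0.111,0.111,0.111]
}}

```text
time_s: 20.42
tool_pos: [0.648, 0.1987, 0.1476]
tcp_rot: [-2.47, -1.939, 0.003]
force: [-0.5, -0.5, 0.5]
opening: 0.0097
grasp_force: 0.0
```

Request:
{"op": "play_rows", "data": {
  "xyz": [
    [0.95,0.66,0.1],
    [0,0,0]
  ],
  "yaw": [0.111,0]
}}

```text
time_s: 20.58
tool_pos: [0.6572, 0.2081, 0.1459]
tcp_rot: [-2.572, -1.802, 0.003]
force: [-0.6, 0.7, -0.7]
opening: 0.0101
grasp_force: 0.0
```

```bash
python3 - <<'E'
from h import *
p,M,o=tool(); print(p,np.degrees(np.arctan2(M[1,0],M[0,0])),o["joint_positions"])
plan([lock(0,.04,.12),lock(0,.04,.073),lock(0,.02)],step=.03)
S=np.linspace(0,1.92,25); w=lock(0,.02)
plan([lock(q) for q in S],p=np.array(w[:3]),a=np.radians(w[3]),step=.03)
E
```

```text
[0.65720137 0.20812907 0.14591953] 70.01524106549242 [-0.87489104  0.75444626  0.86012564  1.5504248  -0.61268936  1.12640515
 -0.2263798 ]
[[-0.12, 0.08, 2.59], [0.0, 0.0, 2.35], [0.0, 0.0, 2.35], [-2.0, -0.0, -0.0]] [-0.004, -0.0, -0.0, -0.0]
[[-0.43, -0.0, -0.0], [-0.76, 0.1, -0.0], [-0.76, 0.1, -0.0], [-0.76, 0.1, -0.0], [-0.76, 0.1, -0.0]] [-0.0, 0.08, 0.08, 0.08, 0.08]
[[-0.76, 0.1, -0.0], [-0.76, 0.1, -0.0], [-0.76, 0.1, -0.0], [-0.76, 0.1, -0.0], [-0.76, 0.1, -0.0]] [0.08, 0.08, 0.08, 0.08, 0.08]
[[-0.76, 0.1, -0.0], [-0.76, 0.1, -0.0], [-0.76, 0.1, -0.0], [-0.76, 0.1, -0.0], [-0.76, 0.1, -0.0]] [0.08, 0.08, 0.08, 0.08, 0.08]
[[-0.76, 0.1, -0.0], [-0.76, 0.1, -0.0], [-0.76, 0.1, -0.0], [-0.76, 0.1, -0.0], [-0.76, 0.1, -0.0]] [0.08, 0.08, 0.08, 0.08, 0.08]
[[-0.76, 0.1, -0.0], [-0.76, 0.1, -0.0], [-0.76, 0.1, -0.0], [-0.76, 0.1, -0.0], [-0.76, 0.1, -0.0]] [0.08, 0.08, 0.08, 0.08, 0.08]
```

Request:
{"op": "play_rows", "data": {
  "xyz": [
    [-0.12,0.08,2.5],
    [0,0,2.4],
    [0,0,2.4],
    [-1,0,0],
    [-1,0,0]
  ],
  "yaw": [-0.004,0,0,0,0]
}}

```text
time_s: 21.0
tool_pos: [0.649, 0.1845, 0.0739]
tcp_rot: [-2.563, -1.814, 0.006]
force: [-0.2, 1.0, -0.6]
opening: 0.0101
grasp_force: 1.0
```

Request:
{"op": "play_rows", "data": {
  "xyz": [
    [-0.43,0,0],
    [-0.76,0.1,0],
    [-0.76,0.1,0],
    [-0.76,0.1,0],
    [-0.76,0.1,0]
  ],
  "yaw": [0,0.08,0.08,0.08,0.08]
}}

```text
time_s: 21.42
tool_pos: [0.6393, 0.1523, 0.0772]
tcp_rot: [-2.823, -1.373, -0.003]
force: [-3.6, 3.4, 0.6]
opening: 0.01
grasp_force: 1.8
```

Request:
{"op": "play_rows", "data": {
  "xyz": [
    [-0.76,0.1,0],
    [-0.76,0.1,0],
    [-0.76,0.1,0],
    [-0.76,0.1,0],
    [0,0,0]
  ],
  "yaw": [0.08,0.08,0.08,0.08,0]
}}

```text
time_s: 21.83
tool_pos: [0.6207, 0.1268, 0.0772]
tcp_rot: [-3.008, -0.904, -0.002]
force: [0.3, -0.8, 0.4]
opening: 0.0101
grasp_force: 0.0
```

```bash
cat >> h.py <<'E'
def wl():
    p,M,o=tool(); qs=np.linspace(-.2,2.1,500); e=[np.hypot(*(np.array(lock(q)[:2])-p[:2])) for q in qs]; i=int(np.argmin(e))
    d=p[:2]-piv(); print("q",qs[i],"err",e[i],"r",np.hypot(*d),"want r",np.hypot(.095,.0157),"ang",np.degrees(np.arctan2(M[1,0],M[0,0])),"want",lock(qs[i])[3]-360,"z",p[2],"F",np.round(o["force"],1),np.round(o["joint_positions"],2))
    return qs[i]
E
python3 -c "
from h import *
wl()"
```

```text
q 0.6619238476953908 err 0.0032661375652275238 r 0.0995507355265274 want r 0.09628857668487992 ang 33.46391881151971 want 32.32807999757267 z 0.07715654117967144 F [ 0.3 -0.8  0.4] [-0.87  0.82  0.97  1.77 -0.8   1.   -0.57]
```

Request:
{"op": "play_rows", "data": {
  "xyz": [
    [-0.76,0,0.1],
    [-0.76,0,0.1],
    [-0.76,0,0],
    [-0.76,0.1,0],
    [-0.76,0.1,0]
  ],
  "yaw": [0.08,0.08,0.08,0.08,0.08]
}}

```text
time_s: 22.25
tool_pos: [0.5883, 0.11, 0.075]
tcp_rot: [-3.127, -0.295, -0.005]
force: [0.6, 1.6, -0.7]
opening: 0.0102
grasp_force: 0.9
```

Request:
{"op": "play_rows", "data": {
  "xyz": [
    [-0.76,0.1,0],
    [-0.76,0.1,0],
    [-0.76,0.1,0],
    [-0.76,0.1,0],
    [0,0,0]
  ],
  "yaw": [0.08,0.08,0.08,0.08,0]
}}

```text
time_s: 22.67
tool_pos: [0.5572, 0.1042, 0.0745]
tcp_rot: [-3.134, 0.208, -0.001]
force: [0.0, -0.5, 0.2]
opening: 0.0103
grasp_force: 0.0
```

```bash
python3 -c "
from h import *
q=wl()
plan([lock(a,z=.075) for a in np.arange(q+.08,1.95,.08)],step=.03)"
```

```text
q 1.3625250501002006 err 0.0006825845177071644 r 0.09696803942760024 want r 0.09628857668487992 ang -7.58634131006042 want -7.813412022013722 z 0.07446816994345483 F [ 0.  -0.5  0.2] [-0.99  0.84  1.16  1.95 -0.93  1.02 -1.09]
[[-0.77, 0.02, -0.05], [-0.76, 0.1, -0.0], [-0.76, 0.1, -0.0], [-0.76, 0.1, -0.0], [-0.76, 0.1, -0.0]] [0.084, 0.08, 0.08, 0.08, 0.08]
[[-0.76, 0.1, -0.0], [-0.76, 0.1, -0.0]] [0.08, 0.08]
```

Joint 3 is nearing its limit, so I'll finish the arc without turning the tool further.

```bash
python3 - <<'E'
from h import *
ang=-7.6; h=u(np.radians(ang+180))
w=[]
for q in np.arange(1.3625+.08,1.95,.08):
    a=SD+np.pi-(q-.35); p=piv()+.095*u(a)-.0157*h; w.append((p[0],p[1],.075,ang))
plan(w,step=.03)
E
```

```text
[[-0.76, -0.11, -0.05], [-0.75, -0.09, -0.0], [-0.74, -0.15, -0.0], [-0.73, -0.21, -0.0], [-0.71, -0.27, -0.0]] [0.0, -0.0, -0.0, -0.0, -0.0]
[[-0.69, -0.33, -0.0], [-0.66, -0.38, -0.0]] [-0.0, -0.0]
```

Request:
{"op": "play_rows", "data": {
  "xyz": [
    [-0.76,-0.11,0],
    [-0.75,-0.09,0],
    [0,0,0]
  ],
  "yaw": [0,0,0]
}}

```text
time_s: 22.92
tool_pos: [0.5416, 0.1088, 0.0736]
tcp_rot: [-3.134, 0.201, 0.001]
force: [0.2, -0.1, -0.1]
opening: 0.0101
grasp_force: 0.0
```

```bash
python3 -c "
from h import *
wl()"
```

```text
q 1.5284569138276556 err 0.002973462728019054 r 0.09331601436454647 want r 0.09628857668487992 ang -7.354459986325623 want -17.32060750033679 z 0.07362670615472452 F [ 0.2 -0.1 -0.1] [-1.01  0.83  1.16  1.98 -0.93  1.   -1.08]
```

Request:
{"op": "play_rows", "data": {
  "xyz": [
    [-0.74,-0.15,0],
    [-0.73,-0.21,0],
    [-0.71,-0.27,0],
    [0,0,0]
  ],
  "yaw": [0,0,0,0]
}}

```text
time_s: 23.25
tool_pos: [0.5202, 0.1185, 0.0731]
tcp_rot: [-3.134, 0.204, 0.003]
force: [-0.3, 0.7, 0.2]
opening: 0.0102
grasp_force: 0.0
```

Request:
{"op": "play_rows", "data": {
  "xyz": [
    [-0.5,-0.25,0],
    [-0.4,-0.2,0],
    [0,0,0],
    [0,0,0]
  ],
  "yaw": [0,0,0,0]
}}

```text
time_s: 23.58
tool_pos: [0.5131, 0.1234, 0.0733]
tcp_rot: [-3.135, 0.205, 0.001]
force: [0.2, 0.8, 0.0]
opening: 0.0101
grasp_force: 0.0
```

```bash
python3 -c "
from h import *
wl(); p=tool()[0][:2]; h=u(np.radians(172.4)); d=p+.0157*h-piv(); print('peg r',np.hypot(*d),'q',SD+np.pi+.35-np.arctan2(d[1],d[0])-2*np.pi)"
```

```text
q 1.8787575150300604 err 0.008143890151055438 r 0.0881448899908448 want r 0.09628857668487992 ang -7.490892419613634 want -37.39135351012993 z 0.0733277675591938 F [0.2 0.8 0. ] [-1.08  0.8   1.18  2.04 -0.93  0.98 -1.1 ]
peg r 0.09477722595859402 q 1.8714485100985279
```

Request:
{"op": "play_rows", "data": {
  "xyz": [
    [-0.25,-0.16,0],
    [-0.25,-0.16,0],
    [0,0,0]
  ],
  "yaw": [0,0,0]
}}

```text
time_s: 23.83
tool_pos: [0.5104, 0.1264, 0.0739]
tcp_rot: [3.134, -0.207, 0.005]
force: [6.3, -2.9, -1.4]
opening: 0.0098
grasp_force: 1.6
```

Request:
{"op": "play_rows", "data": {
  "xyz": [
    [-0.2,-0.13,0],
    [-0.15,-0.1,0],
    [0,0,0]
  ],
  "yaw": [0,0,0]
}}

```text
time_s: 24.08
tool_pos: [0.5091, 0.1282, 0.0745]
tcp_rot: [3.133, -0.208, 0.011]
force: [9.8, -4.9, -2.1]
opening: 0.0102
grasp_force: 5.4
```

```bash
python3 -c "
from h import *
p=tool()[0][:2]; h=u(np.radians(172.4)); d=p+.0157*h-piv(); print('peg r',np.hypot(*d),'q',SD+np.pi+.35-np.arctan2(d[1],d[0])-2*np.pi,get_obs()['force'])"
```

```text
peg r 0.09351438402256101 q 1.9370354248519401 [ 9.80840841 -4.89852067 -2.11380657]
```

The reaction has built to 11 N with q ≈ 1.93, so the arm is on its hard stop. I'll retreat and verify.

Request:
{"op": "play_rows", "data": {
  "xyz": [
    [0,0,0],
    [0.5,0.3,0],
    [1.5,0.8,0],
    [1.5,0.8,0],
    [1.5,0.8,0]
  ],
  "yaw": [0,0,0,0,0]
}}

```text
time_s: 24.5
tool_pos: [0.5518, 0.0961, 0.0732]
tcp_rot: [-3.135, 0.205, 0.002]
force: [0.4, -0.5, 0.9]
opening: 0.01
grasp_force: 0.0
```

Request:
{"op": "play_rows", "data": {
  "xyz": [
    [1,0,-2.5],
    [1,0,-3],
    [1,0,-3],
    [1,0,-3],
    [0,0,-2]
  ],
  "yaw": [0,0,0,0,0]
}}

```text
time_s: 24.92
tool_pos: [0.5932, 0.0901, 0.2111]
tcp_rot: [3.134, -0.207, 0.004]
force: [0.6, 0.3, -0.9]
opening: 0.01
grasp_force: 0.0
```

Request:
{"op": "play_rows", "data": {
  "xyz": [
    [0,0,0],
    [0,0,0],
    [0,0,0]
  ],
  "yaw": [0,0,0]
}}

```text
time_s: 25.17
tool_pos: [0.5907, 0.0913, 0.2075]
tcp_rot: [-3.134, 0.206, 0.003]
force: [-0.6, 0.9, 0.2]
opening: 0.01
grasp_force: 0.0
```

```bash
python3 - <<'E'
from h import *
for n in("scene","side"): cv2.imwrite(f"pics/{n}6.png",viewer.capture(n)[:,:,::-1])
cs=cv2.imread("pics/scene6.png")[170:350,290:530]; cd=cv2.imread("pics/side6.png")[130:310,190:390]
cv2.imwrite("pics/p6.png",np.hstack([cv2.resize(cs,(420,315),interpolation=2),cv2.resize(cd,(350,315),interpolation=2)]))
K=viewer.get_calibration
for n,im in(("scene",cv2.imread("pics/scene6.png")),("side",cv2.imread("pics/side6.png"))):
    c=K(n)
    for q in (1.92,):
        w=piv()+.095*u(SD+np.pi-(q-.35)); X=c["K"]@(c["R"]@np.r_[w,.092]+c["t"]); print(n,"peg top expected",X[:2]/X[2])
print(get_obs()["tool_pos"],get_obs()["force"])
E
```

```text
scene peg top expected [376.97048509 255.49698404]
side peg top expected [284.54525332 210.16954466]
[0.59058945 0.091374   0.20711977] [ 0.05374546  0.34100514 -0.04870036]
```

View pics/p6.png

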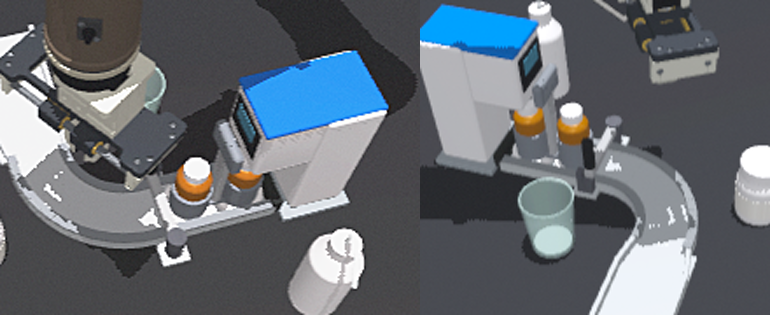

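The lock arm is square across the lane, with the peg top at about (285,211) in the side view against (284.5,210) expected. The carrier is home and upright, and the tool is clear of everything. I'm handing in.

```bash
python3 -c "
from cell import workorder
print(workorder.job_done())"
```

```text
the job is handed in; nothing more can be done
None
```

I handed the job in at about 25 s, with no verdict returned: in the last pictures the carrier stands upright and home against the end stop, the lock arm is shut across the lane behind it, and the tool is clear of everything.

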